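# Clear the stuck cartridges from the analyser's cartridge bank

### The job

Switch the bank's isolator off before any cartridge leaves its bay, and leave it off. Then, with the push bar put through the window behind each bay that holds a used cartridge, push every stuck cartridge right out onto the apron. Put all the used cartridges in the grey tray, lay the push bar back flat and wholly on its rubber mat, and leave everything else on the desk where it stands.

Things in the scene. Friction and masses are not known exactly. Their poses are not given: they have to be found in the camera images.
- bank: Fixed bank of four bays under a clear cover. Origin: underside, midway between bays 1 and 2, half way along the bays. x across the bays, y along them to the exit, z up. Block x +-145, y -45 to 35 mm, 55 mm high (spring caps 61). From y 35 to 130 only a flat apron, 6 mm thick, level with the bay floors. Bays at x -112.5, -37.5, 37.5, 112.5: 40 mm wide, floor at z 6, clear y -35 to 35, open at +y
- mat: Fixed black rubber mat of the push bar, 160 mm (its x) by 260 mm (its y), 3 mm thick; origin: centre of its underside
- bar: Loose push bar, 175 mm long, 160 g: black handle block 60 x 30 x 30 mm (length, width, height), and from one end of it a steel rod, 18 mm diameter, 115 mm long, at mid height (15 mm). Origin: centre of the underside of the handle block; x points along the rod, z up. Starts lying on the mat, rod end roughly towards +y
- bar_tip (a point): End of the push bar's rod, on its axis: 145 mm along the bar's x from its origin, 15 mm above its underside
- tray: Fixed grey open tray for used cartridges, outside 170 mm (its x) by 180 mm (its y), 40 mm high, walls and floor 4 mm; origin: centre of its underside
- isolator (a joint): Isolator lever angle: 0 = on (lever leans 0.6 rad to the isolator box's -x side), 1.2 = off (leans 0.6 rad to its +x side). Weighted lever: it falls to the nearer end from past the middle (0.6); about 2 N at the paddle moves it
- lever_tip (a point): Centre of the isolator lever's black paddle, 80 mm from the lever's pivot; paddle 16 mm thick, 50 mm wide (along the pivot axis), 32 mm along the lever
- lever_pivot (a point): Pivot of the isolator lever, 62 mm above the table, above the centre of the isolator box (box 110 mm along its x by 80 mm along its y, 60 mm high). Its orientation is the box's: the pivot axis is its y axis
- cart0: Used cartridge (may be absent), loose white plastic block with two thin grey bands, 36 mm (its x) x 60 mm (its y, lengthwise) x 36 mm (its z), about 90 g; origin: its centre. If present it starts stuck inside bay 0 of the bank (x = -112.5 mm), not sticking out, its y along the bay
- cart1: Used cartridge (may be absent), loose white plastic block with two thin grey bands, 36 mm (its x) x 60 mm (its y, lengthwise) x 36 mm (its z), about 90 g; origin: its centre. If present it starts stuck inside bay 1 of the bank (x = -37.5 mm), not sticking out, its y along the bay
- cart2: Used cartridge (may be absent), loose white plastic block with two thin grey bands, 36 mm (its x) x 60 mm (its y, lengthwise) x 36 mm (its z), about 90 g; origin: its centre. If present it starts stuck inside bay 2 of the bank (x = 37.5 mm), not sticking out, its y along the bay
- cart3: Used cartridge (may be absent), loose white plastic block with two thin grey bands, 36 mm (its x) x 60 mm (its y, lengthwise) x 36 mm (its z), about 90 g; origin: its centre. If present it starts stuck inside bay 3 of the bank (x = 112.5 mm), not sticking out, its y along the bay
- beaker: Bystander, leave alone: glass beaker, 70 mm diameter, 85 mm high; origin: centre of its underside
- jar_a: Bystander, leave alone: white jar, 72 mm diameter, 110 mm high; origin: centre of its underside
- jar_b: Bystander, leave alone: amber bottle, 60 mm diameter, 120 mm high; origin: centre of its underside
- tip_box: Bystander, leave alone: grey box of tips, 85 x 120 x 55 mm; origin: centre of its underside
- driver: Bystander, leave alone: screwdriver, 190 mm long, lying on the table
- dish: Bystander, leave alone: shallow glass dish, 90 mm diameter, 20 mm high; origin: centre of its underside
- bay0 (a point): Centre of bay 0 of the bank, at bank x = -112.5 mm, y = 0, z = 24 mm (mid height of a cartridge there). In the rear wall (bank y -45 to -35 mm) behind it is the access window, 28 mm wide, z 9 to 40 mm. A spring shoe presses on the cartridge from above, so it sits stuck: about 7 to 16 N of push slides it, stiffly until it is half way out
- bay1 (a point): Centre of bay 1 of the bank, at bank x = -37.5 mm, y = 0, z = 24 mm (mid height of a cartridge there). In the rear wall (bank y -45 to -35 mm) behind it is the access window, 28 mm wide, z 9 to 40 mm. A spring shoe presses on the cartridge from above, so it sits stuck: about 7 to 16 N of push slides it, stiffly until it is half way out
- bay2 (a point): Centre of bay 2 of the bank, at bank x = 37.5 mm, y = 0, z = 24 mm (mid height of a cartridge there). In the rear wall (bank y -45 to -35 mm) behind it is the access window, 28 mm wide, z 9 to 40 mm. A spring shoe presses on the cartridge from above, so it sits stuck: about 7 to 16 N of push slides it, stiffly until it is half way out
- bay3 (a point): Centre of bay 3 of the bank, at bank x = 112.5 mm, y = 0, z = 24 mm (mid height of a cartridge there). In the rear wall (bank y -45 to -35 mm) behind it is the access window, 28 mm wide, z 9 to 40 mm. A spring shoe presses on the cartridge from above, so it sits stuck: about 7 to 16 N of push slides it, stiffly until it is half way out
Mind the look-alikes: they are no part of the job. Leave any purple look-alike of the part that bears isolator alone.

How it is judged:
On the way, in this order (a step that is already met when the one before it is completed fails the run):
1. the isolator is switched off (value of joint isolator above 1.05 rad), for 0.2 s.
2. every used cartridge present has been pushed clear of its bay (horizontal distance between cart0 and bay0 above 0.062 m and horizontal distance between cart1 and bay1 above 0.062 m and horizontal distance between cart2 and bay2 above 0.062 m and horizontal distance between cart3 and bay3 above 0.062 m), for 0.2 s.
At the end, for the whole second after the job is handed in: The isolator lever is off (over 1.05 rad); every cartridge present is at rest in the tray, its centre inside the walls; the push bar lies flat at rest with its handle centre and its rod end over the mat (x of cart0 in the frame of tray between -0.081 and 0.081 m and y of cart0 in the frame of tray between -0.086 and 0.086 m and z of cart0 in the frame of tray between 0.01 and 0.08 m and linear speed of each of cart0, cart1, cart2, cart3, bar below 0.02 m/s and x of cart1 in the frame of tray between -0.081 and 0.081 m and y of cart1 in the frame of tray between -0.086 and 0.086 m and z of cart1 in the frame of tray between 0.01 and 0.08 m and x of cart2 in the frame of tray between -0.081 and 0.081 m and y of cart2 in the frame of tray between -0.086 and 0.086 m and z of cart2 in the frame of tray between 0.01 and 0.08 m and x of cart3 in the frame of tray between -0.081 and 0.081 m and y of cart3 in the frame of tray between -0.086 and 0.086 m and z of cart3 in the frame of tray between 0.01 and 0.08 m and x of bar in the frame of mat between -0.08 and 0.08 m and y of bar in the frame of mat between -0.13 and 0.13 m and x of bar_tip in the frame of mat between -0.08 and 0.08 m and y of bar_tip in the frame of mat between -0.13 and 0.13 m and angle between bar's own z axis and vertical below 0.15 rad and height (world z) of bar below 0.012 m and value of joint isolator above 1.05 rad); the robot touches nothing.
It fails at once if a cartridge is out of its bay (its centre over 62 mm from the bay's centre) while the isolator is not off (under 0.9 rad) (value of joint isolator below 0.9 rad and (horizontal distance between cart0 and bay0 above 0.062 m or horizontal distance between cart1 and bay1 above 0.062 m or horizontal distance between cart2 and bay2 above 0.062 m or horizontal distance between cart3 and bay3 above 0.062 m)).
It fails at once if a bystander is moved more than 40 mm (distance of any of beaker, jar_a, jar_b, tip_box, driver, dish from where it was at the start of the episode above 0.04 m).
Of cart0, cart1, cart2, cart3 only 3 to 4 are there at a start; the rules pass over those that are not, and their reading is None.
At some moment in a run one of bar may be knocked a few centimetres aside while the robot is not near it.
Once in a run the grip may slacken for a moment while it holds something.
It also fails if it takes over 210 s, if anything falls off the work surface, if the arm or the gripper's body presses on something with over 40 N, if the wrist force passes 120 N, or if a joint passes its speed limit or range.

### The arm

A 6-joint arm with a two-finger parallel gripper is mounted at the origin on the work surface. World frame = base frame: x ahead of the robot, y to its left, z up, the work surface at z = 0. Lengths are in m, angles in rad, forces in N, time in s.
With the tool pointing down it reaches from about 0.35 to 0.925 m from the base axis. Payload 6.4 kg.
Tool frame: the origin (TCP) lies midway between the tips of the shut fingers; the grasp point (between the pads) lies 19 mm behind it (robot.grasp_offset is the distance from the TCP to the grasp point, in m); y points along the fingers, x is the direction in which the jaws open and shut, and the axes are right-handed (so a half turn about y gives the same grasp; the last joint's range is limited). The gripper opens to 85 mm and grips with 20 to 120 N. Pads are 22 mm wide; open, the fingers measure 114 mm over their backs; the gripper's body (76 mm by 85 mm) begins 54 mm behind the grasp point. The pads swing forward as they close: fully open they stand 13 mm farther back than shut.
Start: joints at [1.135, 0.245, 1.558, -0, 1.339, -0.174], TCP at [0.168, 0.628, 0.231] pointing down, gripper open.
Joint ranges: [-3.13, 3.13], [-1.02, 2.26], [0.13, 2.54], [-0.95, 4.09], [0.21, 2.88], [-2.74, 2.74]. Speed limits (rad/s): [2.57, 2.57, 3.14, 3.14, 3.14, 3.14].

### API

Orientations are given as a unit quaternion [w, x, y, z].
In Python, from station import robot gives the robot as it stands. The module is installed in compiled form; this text tells all that it offers.
- The arm moves only by the tool servo_tool, never from a script. Its argument "plan" is a list of rows, each an object with "offset": the shift along the tool's x, y, z in m, a list of three; "twist": the turn about the tool's y in rad; "grip": the closure, from 0 (fully open) to 1 (shut). A call has 1 to 12 rows; each row is the pose to reach, as a shift and turn from the pose commanded when the call began, along the tool's axes at that moment; what a row does not reach only later rows make up. A row lasts 1/8 s, in which the tool goes at most 62.5 mm and 10.7 degrees, less where a joint would pass 70% of its speed; a pose out of reach is approached as far as the arm can. A call with a gripper value outside its range is refused whole. The fingers move at their own pace and stop on an object; the grip force is fixed at half the most. Time passes only in rows, so rows that repeat a pose let the fingers close. It gives the time, the measured TCP pose, the force and the opening at its end, in the units of the state.
- robot.observe(): the state, without advancing time (a new reading comes with each control period).
- robot.capture(name): name is "scene" or "side" or "wrist"; returns a dict with "pixels" (400x640x3 uint8, red, green, blue), "fx", "fy", "cx", "cy" (pixels), "k1" (the pictures are not rectified: a ray, as slopes to the right and down, at radius r is drawn at 1 + k1 r^2 times it, then the intrinsics apply), "eye" and "rotation" of the camera in the world. Camera axes: x right, y down, z forward; pixel columns grow to the right and rows downward; lengths in m; the calibration is good to about 2 mm. A picture is of the moment at which its call begins. There is no depth.
- robot.sign_off(): hands the job in, once; it reports no verdict.
The state is a dict: "clock": time; "joints": joint angles; "joint_velocities": joint speeds; "tau": joint torques, N m; "eef_pos": TCP position; "tool_rot": TCP orientation; "wrist_force": force on the tool from outside, world axes, zero at the start; "ft_torque": the same for the moment, N m; "opening": opening from 0.0 (shut) to 1.0 (fully open).
Only numpy, scipy, OpenCV 4.12 (cv2) and the standard library are available. Lean on these libraries where they do the work, as an engineer would, in place of code of your own. Each camera call takes 0.05 s, during which the arm holds its last target.

## Working session

There is one attempt and no reset: what is moved stays moved. The work goes in short steps, Python scripts to look and compute and a tool call to move; the robot and the scene stay as the last step left them, time stands still between calls to the robot, and variables do not carry over. Pictures are saved under pics/ and viewed, and the job is handed in when it is done.

Besides the shell and the picture viewer there is one more tool, called as name([rows], argument=value, ...), one row to a line, values as JSON. servo_tool: Moves the arm, as the interface text tells. Its arguments: {"type":"object","properties":{"plan":{"type":"array","items":{"type":"object","properties":{"offset":{"type":"array","items":{"type":"number"}},"twist":{"type":"number"},"grip":{"type":"number"}}}}},"required":["plan"]}

```bash
mkdir -p pics; cat > h.py <<'E'
import numpy as np, cv2
from station import robot
from scipy.spatial.transform import Rotation as R
def cap(n,f=None):
    c=robot.capture(n)
    if f: cv2.imwrite('pics/'+f,cv2.cvtColor(np.asarray(c['pixels']),cv2.COLOR_RGB2BGR))
    return c
def Rm(c):
    r=np.array(c['rotation'],float)
    return r if r.shape==(3,3) else R.from_quat([r[1],r[2],r[3],r[0]]).as_matrix()
def ray(c,u,v):
    d=np.array([(u-c['cx'])/c['fx'],(v-c['cy'])/c['fy']]); s=d.copy()
    for _ in range(30): s=d/(1+c['k1']*(s@s))
    return np.array(c['eye']),Rm(c)@np.array([s[0],s[1],1])
def atz(c,u,v,z):
    e,d=ray(c,u,v); return e+d*(z-e[2])/d[2]
def proj(c,p):
    q=Rm(c).T@(np.array(p)-c['eye']); s=q[:2]/q[2]; s=s*(1+c['k1']*(s@s))
    return np.array([s[0]*c['fx']+c['cx'],s[1]*c['fy']+c['cy']])
def tri(obs):
    A=np.zeros((3,3));b=np.zeros(3)
    for c,u,v in obs:
        e,d=ray(c,u,v);d/=np.linalg.norm(d);P=np.eye(3)-np.outer(d,d);A+=P;b+=P@e
    return np.linalg.solve(A,b)
def crop(c,u,v,w,h,k,f):
    im=cv2.cvtColor(np.asarray(c['pixels']),cv2.COLOR_RGB2BGR)
    u0=max(0,u);v0=max(0,v)
    cv2.imwrite('pics/'+f,cv2.resize(im[v0:v0+h,u0:u0+w],None,fx=k,fy=k,interpolation=cv2.INTER_CUBIC))
def tool():
    s=robot.observe();q=s['tool_rot'];return np.array(s['eef_pos']),R.from_quat([q[1],q[2],q[3],q[0]]).as_matrix(),s
def rel(p,ang=None):
    "offset in tool axes to world p"
    x,T,s=tool(); return np.round(T.T@(np.array(p)-x),4)
E
python3 - <<'E'
from h import *
np.set_printoptions(precision=4,suppress=True)
for n in ['scene','side','wrist']:
    c=cap(n,n+'0.png'); print(n,c['eye'],Rm(c).round(3).tolist(),c['fx'],c['cx'],c['cy'],c['k1'])
x,T,s=tool();print(x,T,s)
E
```

```text
scene [ 1.2089 -0.4392  1.1093] [[0.573, 0.634, -0.52], [0.82, -0.442, 0.364], [0.001, -0.635, -0.773]] 391.1813849045288 321.36399343255783 202.55555804337948 -0.04625664028023516
side [0.8566 0.7834 0.8946] [[-0.91, 0.289, -0.298], [0.415, 0.639, -0.648], [0.003, -0.713, -0.701]] 385.0483594737738 319.91629347081727 195.5368603423376 -0.06279477095759722
wrist [0.1009 0.6452 0.372 ] [[0.259, 0.928, 0.268], [0.966, -0.249, -0.074], [-0.002, 0.278, -0.96]] 290.2482042022596 325.43592872874365 203.9898042196037 -0.02501133918575218
[0.168  0.6275 0.2304] [[ 0.2588 -0.0006 -0.9659]
 [ 0.9659 -0.0014  0.2588]
 [-0.0015 -1.      0.0003]] {'clock': 0.15, 'joints': array([ 1.1349,  0.2457,  1.5587, -0.    ,  1.3387, -0.1741]), 'joint_velocities': array([-0.0002, -0.0022, -0.0046, -0.0006, -0.0004,  0.0021]), 'tau': array([  0.0015, -42.9987, -32.6553,  -0.0001,   0.0035,  -0.    ]), 'eef_pos': array([0.168 , 0.6275, 0.2304]), 'tool_rot': array([-0.5607,  0.5612,  0.43  , -0.4309]), 'wrist_force': array([ 1.1507, -0.0786, -0.0798]), 'ft_torque': array([-0.0169, -0.0065, -0.0344]), 'opening': 1.003655013876168}
```

View pics/scene0.png

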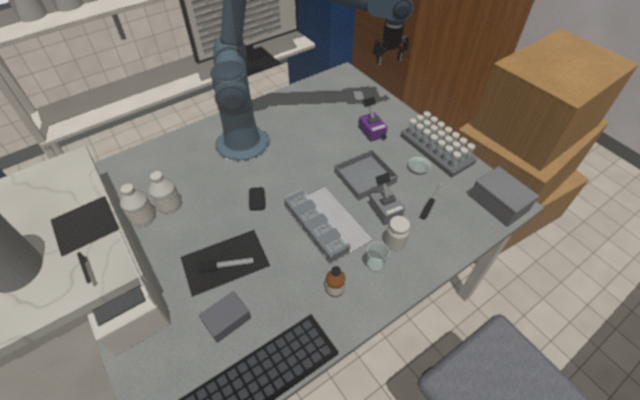

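View pics/side0.png

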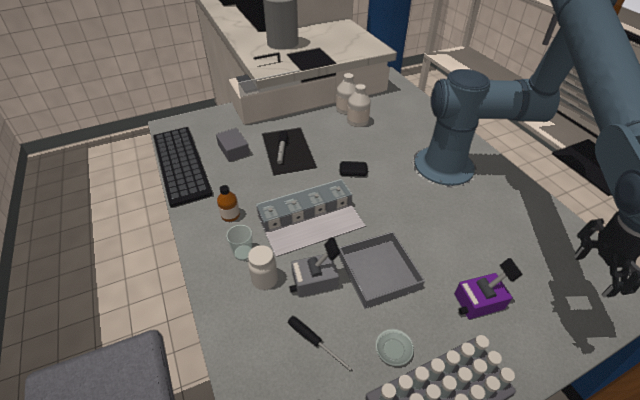

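View pics/wrist0.png

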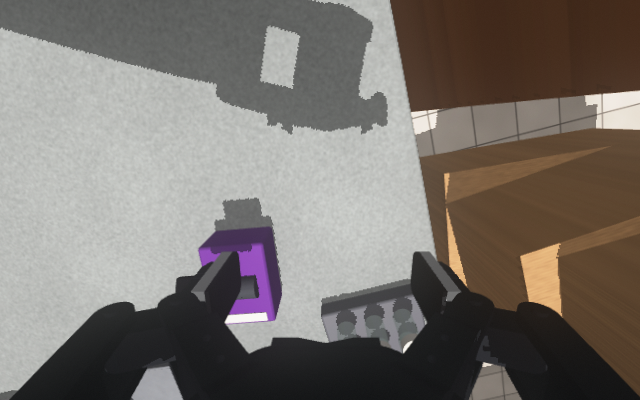

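The isolator could be either the grey box (scene 387,203; side 315,272) or the purple one (scene 372,125; side 485,293). The purple one is the look-alike, so I choose grey. I'll check it in close crops.

```bash
python3 - <<'E'
from h import *
c=cap('scene'); crop(c,275,160,160,110,5,'s1.png'); crop(c,175,220,110,80,7,'s2.png')
c=cap('side'); crop(c,245,175,130,80,6,'d1.png'); crop(c,270,225,160,90,5,'d2.png'); crop(c,250,115,80,70,8,'d3.png')
E
```

```text
(no output)
```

View pics/s1.png

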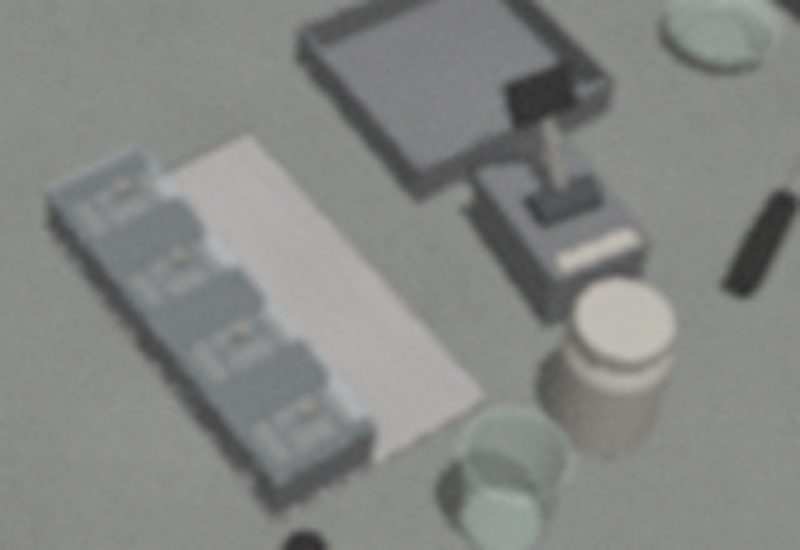

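View pics/s2.png

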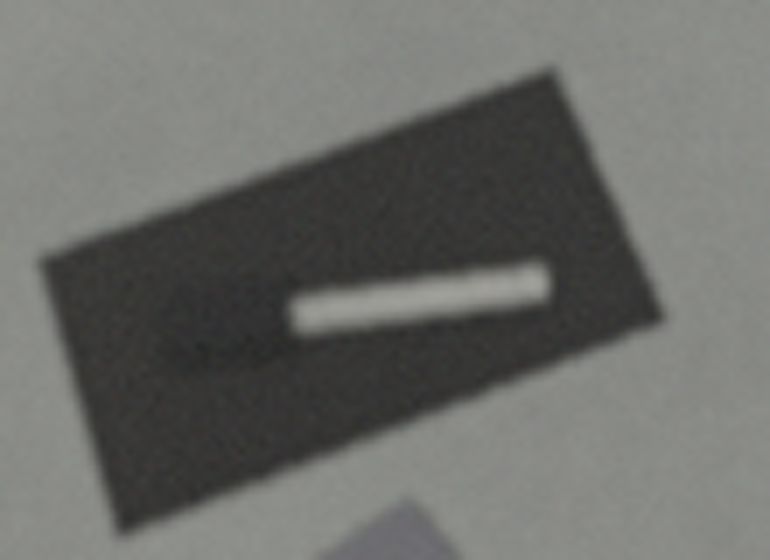

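View pics/d1.png

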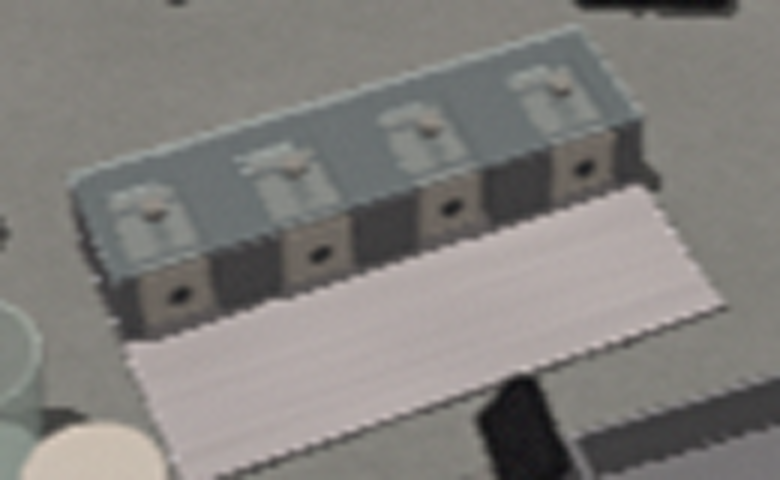

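View pics/d2.png

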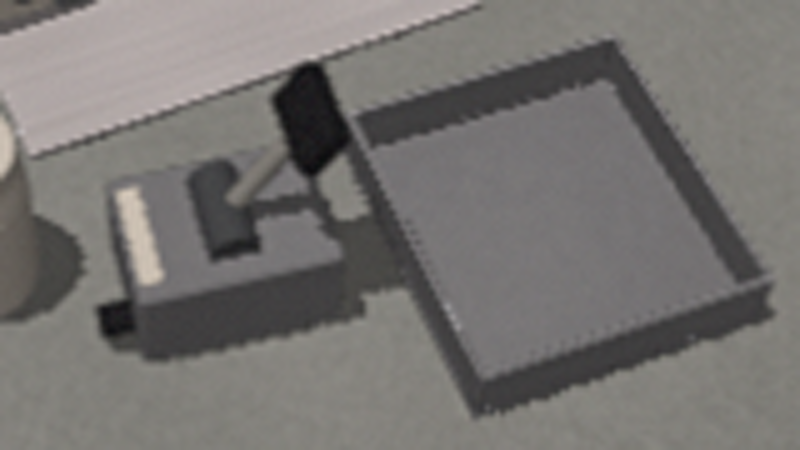

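View pics/d3.png

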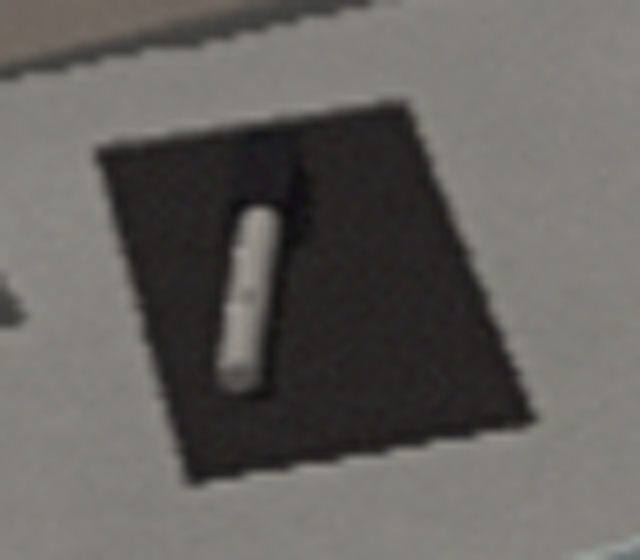

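```bash
cat > fit.py <<'E'
from h import *
from scipy.optimize import least_squares
S=robot.capture('scene'); D=robot.capture('side')
def fit(obs,x0,free=3):
    # obs: list (cam, (u,v), local pt)
    def f(p):
        c,s=np.cos(p[2]),np.sin(p[2]);r=[]
        for cam,uv,l in obs:
            w=[p[0]+c*l[0]-s*l[1],p[1]+s*l[0]+c*l[1],l[2]]
            r+=list(proj(cam,w)-uv)
        return np.array(r)
    o=least_squares(f,x0,loss='soft_l1'); return o.x,f(o.x).reshape(-1,2).round(1)
s1=lambda u,v:(275+u/5,160+v/5)
s2=lambda u,v:(175+u/7,220+v/7)
d1=lambda u,v:(245+u/6,175+v/6)
d2=lambda u,v:(270+u/5,225+v/5)
d3=lambda u,v:(250+u/8,115+v/8)
E
python3 - <<'E'
from fit import *
np.set_printoptions(precision=4,suppress=True)
print('tri apron', [atz(S,*s1(*p),.006) for p in [(250,135),(483,393),(378,463)]],[atz(D,*d1(*p),.006) for p in [(725,303),(185,482),(130,345),(645,185)]])
print('mat', [atz(S,*s2(*p),.003) for p in [(42,262),(552,70),(662,322),(120,533)]],[atz(D,*d3(*p),.003) for p in [(100,150),(407,102),(535,422),(190,483)]])
print('tray top',[atz(S,*s1(*p),.04) for p in [(300,40),(608,95),(418,180)]],[atz(D,*d2(*p),.04) for p in [(350,118),(612,40),(770,282),(478,390)]])
print('paddle',tri([(S,*s1(542,95)),(D,*d2(313,117))]))
print('box top',[atz(D,*d2(*p),.06) for p in [(110,185),(140,303),(345,258)]],[atz(S,*s1(*p),.06) for p in [(648,242),(548,285),(475,180)]])
print('rod tip',tri([(S,*s2(548,283)),(D,*d3(240,380))]),'rod base',tri([(S,*s2(292,315)),(D,*d3(265,212))]))
E
```

```text
tri apron [array([0.4114, 0.1355, 0.006 ]), array([0.6935, 0.13  , 0.006 ]), array([0.6968, 0.0374, 0.006 ])] [array([0.4056, 0.1382, 0.006 ]), array([0.6944, 0.1309, 0.006 ]), array([0.6907, 0.0398, 0.006 ]), array([0.4036, 0.0474, 0.006 ])]
mat [array([ 0.391 , -0.4323,  0.003 ]), array([ 0.4309, -0.1803,  0.003 ]), array([ 0.5858, -0.2075,  0.003 ]), array([ 0.542 , -0.4577,  0.003 ])] [array([ 0.5405, -0.4526,  0.003 ]), array([ 0.3863, -0.428 ,  0.003 ]), array([ 0.4293, -0.1744,  0.003 ]), array([ 0.5833, -0.1991,  0.003 ])]
tray top [array([0.3785, 0.2052, 0.04  ]), array([0.556 , 0.3601, 0.04  ]), array([0.5402, 0.1918, 0.04  ])] [array([0.5301, 0.2076, 0.04  ]), array([0.3668, 0.2199, 0.04  ]), array([0.3791, 0.3943, 0.04  ]), array([0.5481, 0.3854, 0.04  ])]
paddle [0.5812 0.2583 0.1265]
box top [array([0.6728, 0.2085, 0.06  ]), array([0.6857, 0.2818, 0.06  ]), array([0.5802, 0.3003, 0.06  ])] [array([0.6872, 0.2751, 0.06  ]), array([0.676 , 0.1942, 0.06  ]), array([0.5757, 0.213 , 0.06  ])]
rod tip [ 0.5435 -0.2428  0.0142] rod base [ 0.4927 -0.3486  0.0188]
```

```bash
python3 - <<'E'
from fit import *
np.set_printoptions(precision=4,suppress=True)
def F(n,o,x0): 
    x,r=fit(o,x0); print(n,x,r.tolist())
m=.145
F('bank',[(S,s1(250,135),(-m,.13,.006)),(S,s1(483,393),(m,.13,.006)),(S,s1(378,463),(m,.035,.006)),(D,d1(725,303),(-m,.13,.006)),(D,d1(185,482),(m,.13,.006)),(D,d1(130,345),(m,.035,.006)),(D,d1(645,185),(-m,.035,.006)),(D,d1(70,182),(m,-.045,.055)),(D,d1(578,28),(-m,-.045,.055)),(D,d1(115,280),(m,.035,.055)),(D,d1(640,118),(-m,.035,.055)),(S,s1(135,152),(-m,.035,.055)),(S,s1(50,190),(-m,-.045,.055)),(S,s1(275,490),(m,-.045,.055))],[.55,0,0])
a,b=.08,.13
F('mat',[(S,s2(42,262),(-a,-b,.003)),(S,s2(552,70),(-a,b,.003)),(S,s2(662,322),(a,b,.003)),(S,s2(120,533),(a,-b,.003)),(D,d3(100,150),(a,-b,.003)),(D,d3(407,102),(-a,-b,.003)),(D,d3(535,422),(-a,b,.003)),(D,d3(190,483),(a,b,.003))],[.48,-.31,-.1])
a,b=.085,.09
F('tray',[(S,s1(300,40),(-a,-b,.04)),(S,s1(418,180),(a,-b,.04)),(D,d2(350,118),(a,-b,.04)),(D,d2(612,40),(-a,-b,.04)),(D,d2(770,282),(-a,b,.04)),(D,d2(478,390),(a,b,.04))],[.46,.3,0])
a,b=.055,.04
F('iso',[(D,d2(110,185),(a,-b,.06)),(D,d2(140,303),(a,b,.06)),(D,d2(345,258),(-a,b,.06)),(S,s1(648,242),(a,b,.06)),(S,s1(548,285),(a,-b,.06)),(S,s1(475,180),(-a,-b,.06))],[.63,.25,-.1])
F('bar',[(S,s2(548,283),(.145,0,.018)),(D,d3(240,380),(.145,0,.018)),(S,s2(292,315),(.03,0,.018)),(D,d3(265,212),(.03,0,.018))],[.48,-.37,1.2])
print(rel([.54,.262,.2]))
E
```

```text
bank [ 0.5488  0.0055 -0.0181] [[-0.2, -1.1], [1.2, 0.1], [-0.3, -0.6], [-0.2, 0.0], [-0.3, 0.7], [-1.4, -0.0], [-0.9, -0.8], [-0.9, -1.8], [0.1, -1.3], [-0.5, -0.1], [0.9, -0.5], [1.1, -2.7], [-1.1, -0.8], [0.7, -2.3]]
mat [ 0.4855 -0.3174 -0.1668] [[-0.7, -1.3], [0.7, -1.1], [1.4, -0.7], [-0.3, 0.4], [-1.0, -0.7], [-0.1, -0.6], [0.1, -0.3], [-1.0, -0.4]]
tray [ 0.4565  0.2999 -0.0715] [[0.3, -3.2], [1.7, -2.4], [-2.1, -0.3], [-0.2, -1.0], [0.6, 0.3], [-0.2, -0.6]]
iso [ 0.626   0.2506 -0.1763] [[-1.1, -1.9], [-0.8, -0.2], [0.3, -0.4], [1.1, -0.7], [1.1, -1.5], [-0.2, -2.9]]
bar [ 0.4804 -0.3739  1.1155] [[-0.4, -0.5], [-0.4, -0.8], [0.3, -0.4], [-0.4, 0.8]]
[-0.2571  0.0312 -0.4538]
```

servo_tool([
  {"offset": [-0.255,0.02,-0.438],"grip": 1},
  {"offset": [-0.255,0.02,-0.438],"grip": 1},
  {"offset": [-0.255,0.02,-0.438],"grip": 1},
  {"offset": [-0.255,0.02,-0.438],"grip": 1},
  {"offset": [-0.255,0.02,-0.438],"grip": 1},
  {"offset": [-0.255,0.02,-0.438],"grip": 1},
  {"offset": [-0.255,0.02,-0.438],"grip": 1},
  {"offset": [-0.255,0.02,-0.438],"grip": 1},
  {"offset": [-0.255,0.03,-0.438],"grip": 1},
  {"offset": [-0.255,0.03,-0.438],"grip": 1},
  {"offset": [-0.255,0.03,-0.438],"grip": 1},
])

```text
invalid input
```

```bash
python3 - <<'E'
from h import *
c=cap('side','side1.png'); c=cap('wrist','wrist1.png'); x,T,s=tool(); print(x,s['opening'])
E
```

```text
[0.16823972 0.62785974 0.23128007] 1.0005740660126448
```

View pics/side1.png

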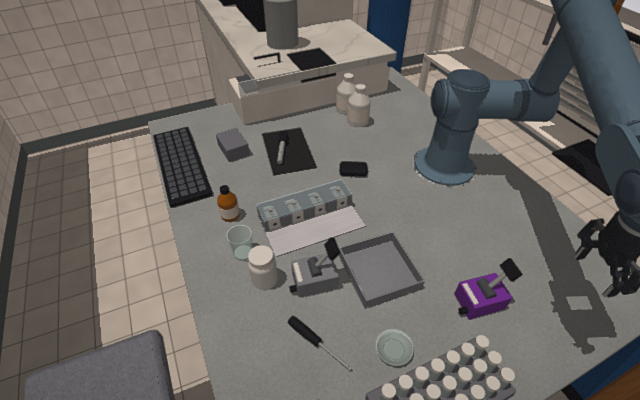

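View pics/wrist1.png

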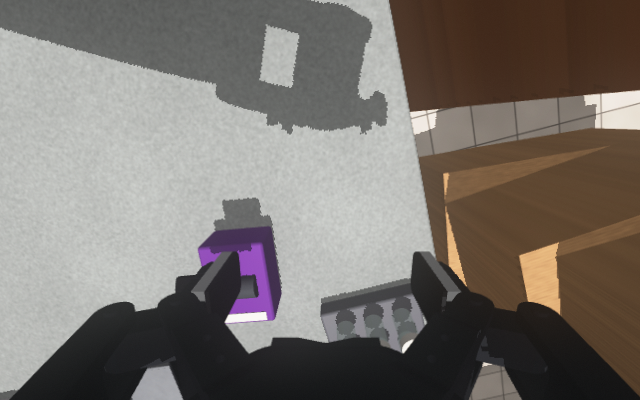

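The call was refused, and the arm has not moved. It probably needs "twist" in every row.

servo_tool([
  {"offset": [-0.255,0.02,-0.438],"twist": 0,"grip": 1},
  {"offset": [-0.255,0.02,-0.438],"twist": 0,"grip": 1},
  {"offset": [-0.255,0.02,-0.438],"twist": 0,"grip": 1},
  {"offset": [-0.255,0.02,-0.438],"twist": 0,"grip": 1},
  {"offset": [-0.255,0.02,-0.438],"twist": 0,"grip": 1},
  {"offset": [-0.255,0.02,-0.438],"twist": 0,"grip": 1},
  {"offset": [-0.255,0.02,-0.438],"twist": 0,"grip": 1},
  {"offset": [-0.255,0.02,-0.438],"twist": 0,"grip": 1},
  {"offset": [-0.255,0.03,-0.438],"twist": 0,"grip": 1},
  {"offset": [-0.255,0.03,-0.438],"twist": 0,"grip": 1},
  {"offset": [-0.255,0.03,-0.438],"twist": 0,"grip": 1},
  {"offset": [-0.255,0.03,-0.438],"twist": 0,"grip": 1},
])

```text
clock: 2.05
eef_pos: [0.5246, 0.2694, 0.2017]
tool_rot: [-0.56, 0.561, 0.431, -0.431]
wrist_force: [-0.2, -0.8, 0.4]
opening: 0.001
```

```bash
python3 - <<'E'
from h import *
c=cap('side','side2.png'); x,T,s=tool(); print(x,s['opening'],T.round(3))
E
```

```text
[0.52473423 0.26925527 0.20172558] -0.0010734030984958392 [[ 0.257  0.001 -0.966]
 [ 0.966  0.     0.257]
 [ 0.    -1.    -0.001]]
```

View pics/side2.png

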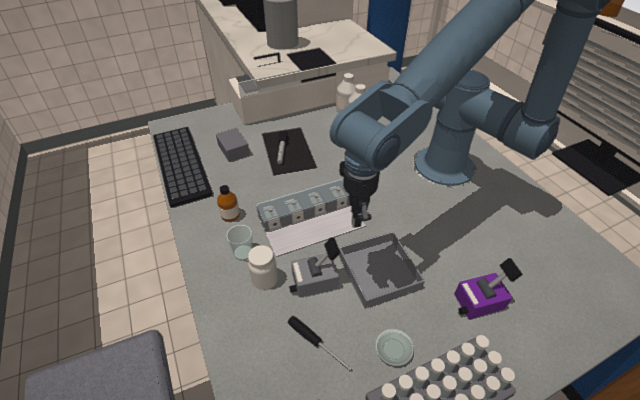

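servo_tool([
  {"offset": [0,0.045,0],"twist": 0,"grip": 1},
  {"offset": [0,0.083,0],"twist": 0,"grip": 1},
  {"offset": [0.002,0.083,-0.02],"twist": 0,"grip": 1},
  {"offset": [0.003,0.083,-0.035],"twist": 0,"grip": 1},
  {"offset": [0.004,0.083,-0.05],"twist": 0,"grip": 1},
  {"offset": [0.005,0.083,-0.065],"twist": 0,"grip": 1},
  {"offset": [0.007,0.083,-0.08],"twist": 0,"grip": 1},
  {"offset": [0.008,0.083,-0.095],"twist": 0,"grip": 1},
  {"offset": [0.009,0.083,-0.11],"twist": 0,"grip": 1},
  {"offset": [0.01,0.083,-0.125],"twist": 0,"grip": 1},
  {"offset": [0.01,0.083,-0.125],"twist": 0,"grip": 1},
])

```text
clock: 3.48
eef_pos: [0.6453, 0.2461, 0.1176]
tool_rot: [0.564, -0.558, -0.427, 0.434]
wrist_force: [-16.1, -0.2, 8.3]
opening: -0.001
```

```bash
python3 - <<'E'
from h import *
c=cap('side'); crop(c,250,200,160,110,5,'d4.png');c=cap('scene'); crop(c,330,130,160,110,5,'s4.png'); x,T,s=tool(); print(x)
E
```

```text
[0.64529272 0.24604463 0.11764645]
```

View pics/d4.png

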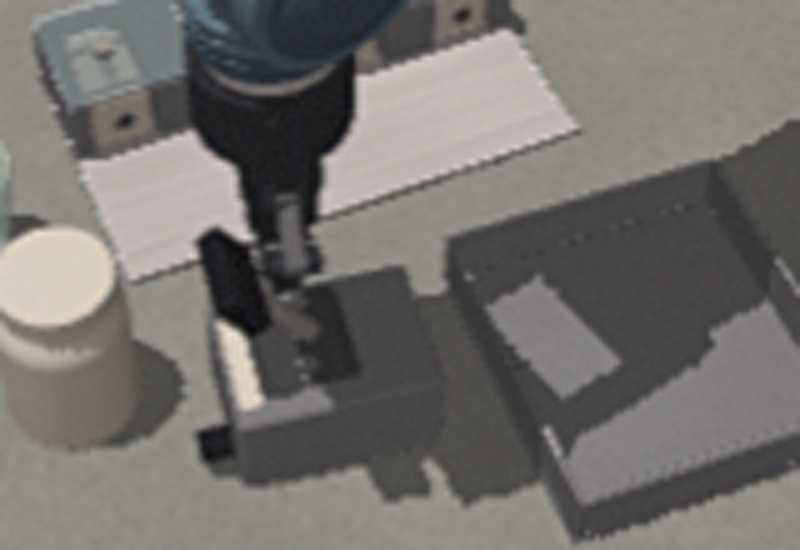

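View pics/s4.png

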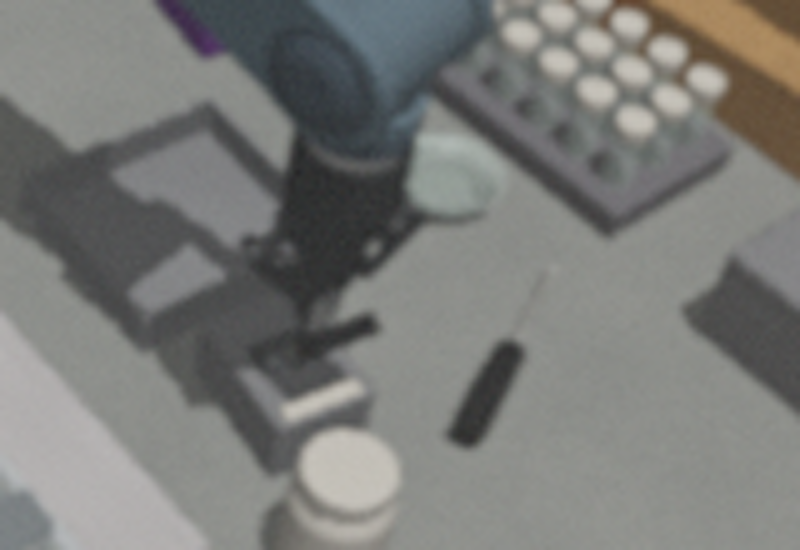

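servo_tool([
  {"offset": [0,0,0.03],"twist": 0,"grip": 1},
  {"offset": [0,-0.03,0.045],"twist": 0,"grip": 1},
  {"offset": [0,-0.08,0.045],"twist": 0,"grip": 1},
  {"offset": [0,-0.12,0.045],"twist": 0,"grip": 1},
  {"offset": [-0.05,-0.12,0.07],"twist": 0,"grip": 1},
  {"offset": [-0.1,-0.12,0.07],"twist": 0,"grip": 1},
])

```text
clock: 4.32
eef_pos: [0.5546, 0.1666, 0.239]
tool_rot: [-0.56, 0.561, 0.431, -0.431]
wrist_force: [0.4, -0.9, -0.1]
opening: -0.001
```

```bash
python3 - <<'E'
from h import *
np.set_printoptions(precision=4,suppress=True)
c=cap('side'); crop(c,270,225,160,110,5,'d5.png'); x,T,s=tool(); print(x,rel([.48,-.374,.22]))
E
```

```text
[0.5538 0.1617 0.2383] [-0.5364  0.0202 -0.0684]
```

View pics/d5.png

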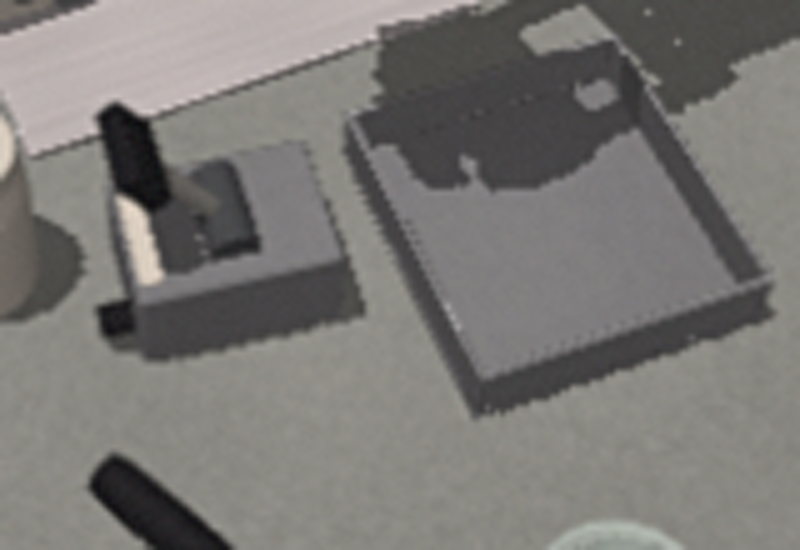

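The lever now leans to the white-strip side (paddle at side ≈(297,256)), so the isolator is off. Next I go to the bar.

servo_tool([
  {"offset": [-0.06,0,-0.01],"twist": 0.18,"grip": 0.3},
  {"offset": [-0.12,0,-0.02],"twist": 0.36,"grip": 0.3},
  {"offset": [-0.18,0,-0.03],"twist": 0.54,"grip": 0.3},
  {"offset": [-0.24,0,-0.04],"twist": 0.72,"grip": 0.3},
  {"offset": [-0.3,0,-0.05],"twist": 0.9,"grip": 0.3},
  {"offset": [-0.36,0,-0.06],"twist": 1.08,"grip": 0.3},
  {"offset": [-0.42,0,-0.068],"twist": 1.26,"grip": 0.3},
  {"offset": [-0.48,0.01,-0.068],"twist": 1.44,"grip": 0.3},
  {"offset": [-0.536,0.02,-0.068],"twist": 1.62,"grip": 0.3},
  {"offset": [-0.536,0.02,-0.068],"twist": 1.766,"grip": 0.3},
  {"offset": [-0.536,0.02,-0.068],"twist": 1.766,"grip": 0.3},
  {"offset": [-0.536,0.02,-0.068],"twist": 1.766,"grip": 0.3},
])

```text
clock: 5.88
eef_pos: [0.4824, -0.3681, 0.2184]
tool_rot: [-0.689, 0.689, -0.159, 0.159]
wrist_force: [0.2, 0.8, 0.2]
opening: 0.701
```

```bash
python3 - <<'E'
from h import *
np.set_printoptions(precision=4,suppress=True)
c=cap('wrist','wrist3.png'); x,T,s=tool(); print(x,T,s['joints'],s['opening'])
crop(c,220,150,200,150,4,'w3c.png')
c=cap('scene');crop(c,175,220,110,80,7,'s6.png')
E
```

```text
[ 0.4825 -0.3679  0.2185] [[ 0.8985  0.0002  0.4389]
 [-0.4389 -0.0003  0.8985]
 [ 0.0003 -1.     -0.0002]] [-0.8381  0.1568  1.6838 -0.      1.3006 -0.3837] 0.70170574356132
```

View pics/wrist3.png

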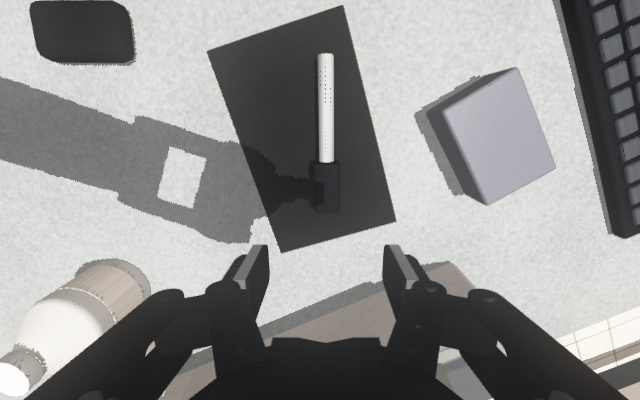

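```bash
python3 - <<'E'
from h import *
np.set_printoptions(precision=4,suppress=True)
c=robot.capture('wrist')
crop(c,280,30,100,70,7,'w4a.png');crop(c,280,145,100,80,7,'w4b.png')
E
```

```text
(no output)
```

View pics/w4a.png

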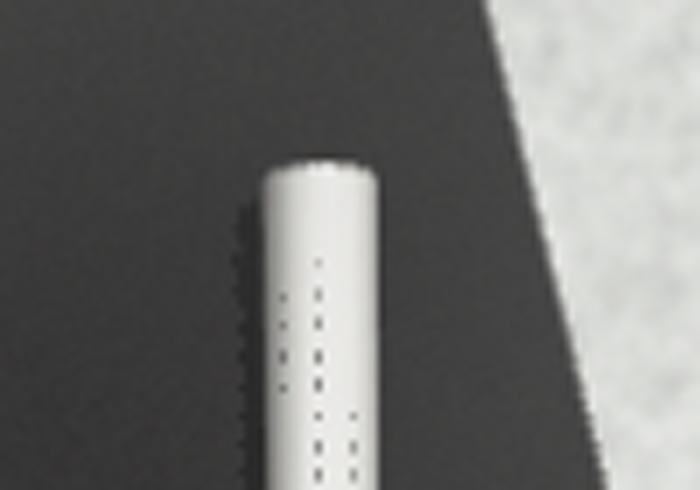

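View pics/w4b.png

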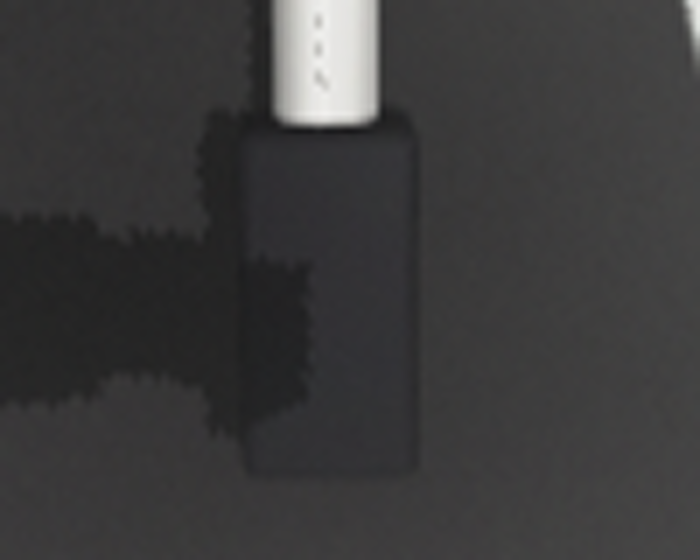

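```bash
python3 - <<'E'
from h import *
np.set_printoptions(precision=4,suppress=True)
c=robot.capture('wrist')
t=atz(c,325.7,53.6,.024);b=atz(c,326.7,162.9,.018)
f=atz(c,280+330/7,145+135/7,.033);r=atz(c,280+330/7,145+472/7,.033)
print(t,b,f,r,(f+r)/2,[np.arctan2(*(p-q)[1::-1]) for p,q in [(t,b),(f,r),(t,r)]],np.linalg.norm(f-r),np.linalg.norm(t-r))
m=(f+r)/2; print(rel([m[0],m[1],.004]))
E
```

```text
[ 0.5448 -0.2444  0.024 ] [ 0.4947 -0.3495  0.018 ] [ 0.4953 -0.3492  0.033 ] [ 0.4702 -0.4005  0.033 ] [ 0.4828 -0.3749  0.033 ] [np.float64(1.125700133105294), np.float64(1.1168717412753146), np.float64(1.1252852459372655)] 0.057110438421881515 0.17323427061223703
[ 0.0033  0.2145 -0.0061]
```

servo_tool([
  {"offset": [0.003,0.05,-0.006],"twist": 0,"grip": 0.3},
  {"offset": [0.003,0.11,-0.006],"twist": 0,"grip": 0.3},
  {"offset": [0.003,0.16,-0.006],"twist": 0,"grip": 0.3},
  {"offset": [0.003,0.195,-0.006],"twist": 0,"grip": 0.3},
  {"offset": [0.003,0.211,-0.006],"twist": 0,"grip": 0.3},
  {"offset": [0.003,0.211,-0.006],"twist": 0,"grip": 1},
  {"offset": [0.003,0.211,-0.006],"twist": 0,"grip": 1},
  {"offset": [0.003,0.211,-0.006],"twist": 0,"grip": 1},
  {"offset": [0.003,0.211,-0.006],"twist": 0,"grip": 1},
  {"offset": [0.003,0.211,-0.006],"twist": 0,"grip": 1},
])

```text
clock: 7.32
eef_pos: [0.4831, -0.376, 0.0091]
tool_rot: [-0.688, 0.689, -0.159, 0.161]
wrist_force: [-0.4, -0.8, 6.3]
opening: 0.338
```

```bash
python3 - <<'E'
from h import *
np.set_printoptions(precision=4,suppress=True)
c=cap('wrist','wrist4.png'); x,T,s=tool(); print(x,s['opening'],s['wrist_force'])
E
```

```text
[ 0.4831 -0.376   0.0091] 0.3367630249092818 [0.6601 0.2884 6.7657]
```

View pics/wrist4.png

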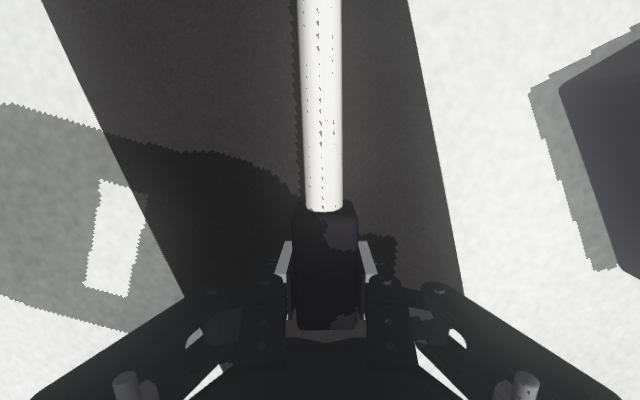

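servo_tool([
  {"offset": [0,-0.02,0],"twist": 0,"grip": 1},
  {"offset": [0,-0.06,0],"twist": 0,"grip": 1},
  {"offset": [-0.03,-0.06,0.03],"twist": -0.12,"grip": 1},
  {"offset": [-0.06,-0.06,0.06],"twist": -0.24,"grip": 1},
  {"offset": [-0.09,-0.06,0.09],"twist": -0.36,"grip": 1},
  {"offset": [-0.111,-0.06,0.111],"twist": -0.436,"grip": 1},
  {"offset": [-0.111,-0.06,0.111],"twist": -0.436,"grip": 1},
  {"offset": [-0.111,-0.06,0.111],"twist": -0.436,"grip": 1},
])

```text
clock: 8.38
eef_pos: [0.4321, -0.2272, 0.0682]
tool_rot: [-0.707, 0.708, -0.007, 0.008]
wrist_force: [-0.1, -0.5, -0.6]
opening: 0.339
```

```bash
python3 - <<'E'
from h import *
np.set_printoptions(precision=4,suppress=True)
c=cap('wrist','wrist5.png');x,T,s=tool(); print(x,T,s['opening'],s['wrist_force'])
c=cap('scene');crop(c,200,160,180,120,4,'s7.png')
E
```

```text
[ 0.4322 -0.2275  0.0681] [[ 0.9998  0.0013  0.022 ]
 [-0.022  -0.0013  0.9998]
 [ 0.0013 -1.     -0.0013]] 0.33898302806801917 [-0.2058 -0.1397 -2.4327]
```

View pics/wrist5.png

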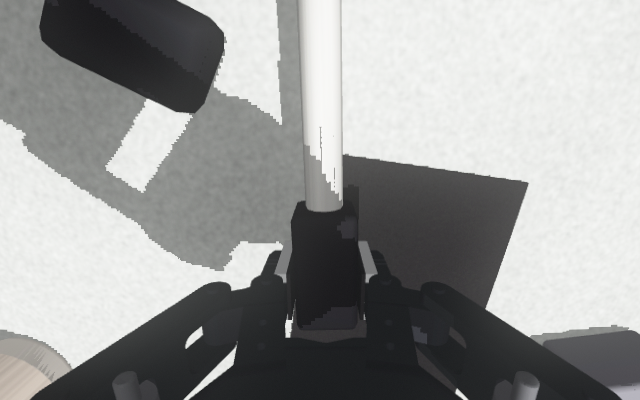

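View pics/s7.png

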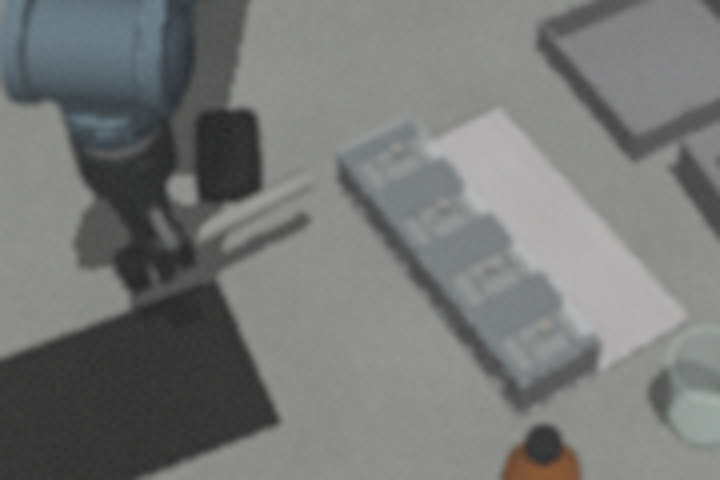

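```bash
python3 - <<'E'
from h import *
np.set_printoptions(precision=4,suppress=True)
p=[.4354,-.0816,.077]
c=cap('scene');u=proj(c,p);print(u);crop(c,int(u[0])-30,int(u[1])-30,80,60,10,'s8.png')
c=cap('side');u=proj(c,p);print(u);crop(c,int(u[0])-40,int(u[1])-30,80,60,10,'d8.png')
E
```

```text
[277.1408 204.7201]
[326.7328 167.7679]
```

View pics/s8.png

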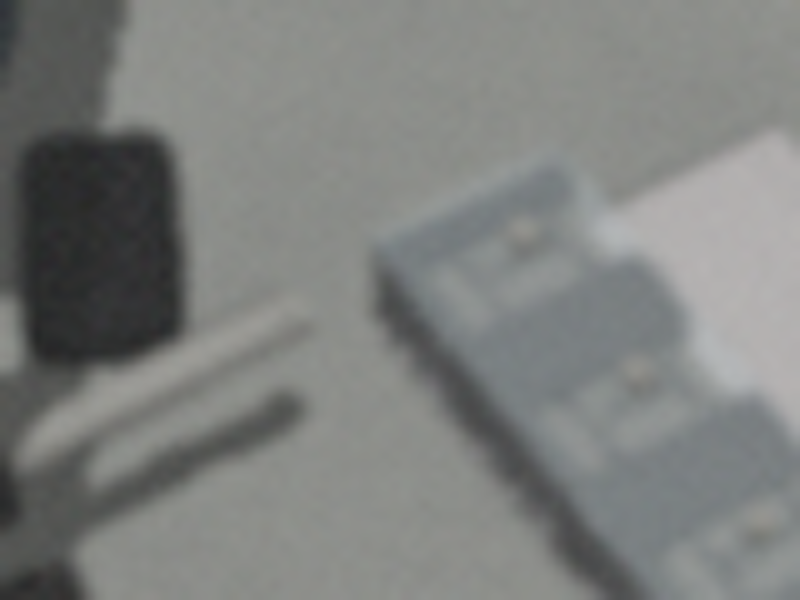

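View pics/d8.png

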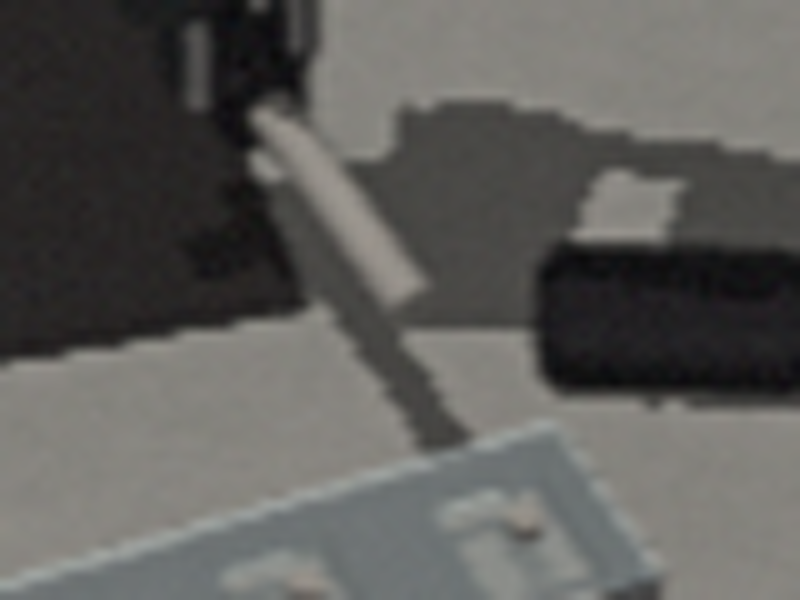

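servo_tool([
  {"offset": [-0.0005,0.03,0],"twist": 0,"grip": 1},
  {"offset": [-0.0005,0.053,0],"twist": 0,"grip": 1},
  {"offset": [-0.0005,0.053,0],"twist": 0,"grip": 1},
  {"offset": [-0.0005,0.053,0.02],"twist": -0.003,"grip": 1},
  {"offset": [-0.0005,0.053,0.035],"twist": -0.003,"grip": 1},
  {"offset": [-0.0005,0.053,0.042],"twist": -0.003,"grip": 1},
  {"offset": [-0.0005,0.053,0.05],"twist": -0.003,"grip": 1},
  {"offset": [-0.0005,0.053,0.05],"twist": -0.003,"grip": 1},
])

```text
clock: 9.57
eef_pos: [0.4321, -0.1759, 0.0144]
tool_rot: [-0.707, 0.707, -0.006, 0.006]
wrist_force: [0.2, 0.4, -0.8]
opening: 0.335
```

```bash
python3 - <<'E'
from h import *
np.set_printoptions(precision=4,suppress=True)
x,T,s=tool(); print(x,s['opening'],s['wrist_force'],s['ft_torque'])
c=cap('scene');crop(c,240,160,100,75,8,'s9.png')
c=cap('wrist','wrist9.png')
E
```

```text
[ 0.4321 -0.1759  0.0144] 0.3352663808783364 [ 0.1582  0.3801 -0.8353] [-0.0175  0.017   0.0078]
```

View pics/s9.png

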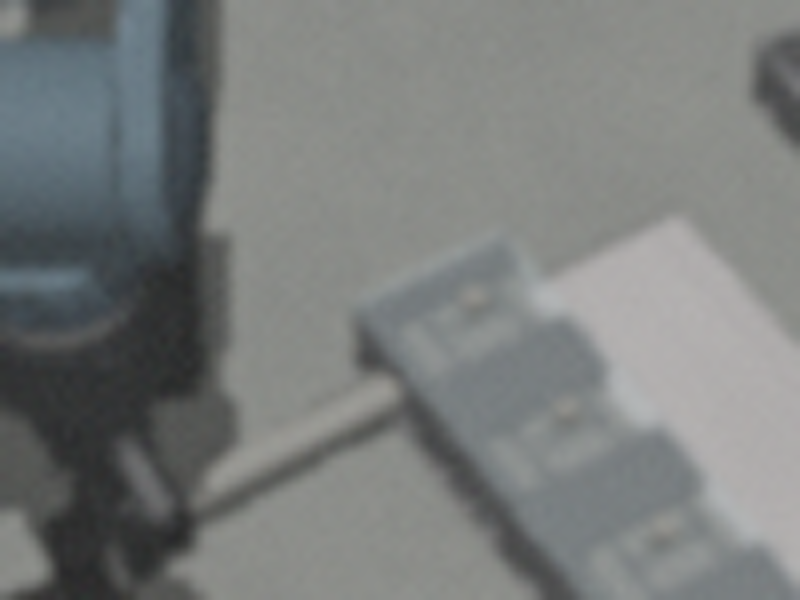

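View pics/wrist9.png

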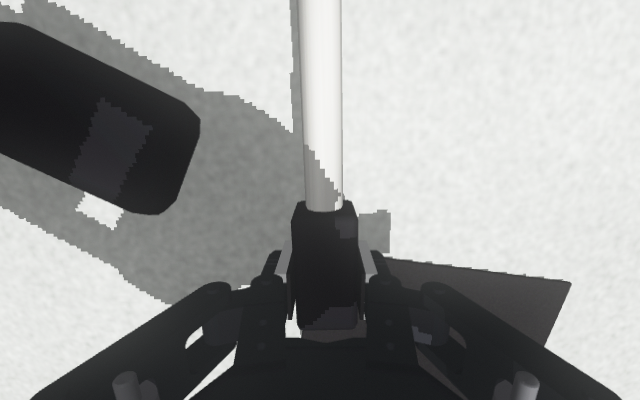

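servo_tool([
  {"offset": [0,-0.001,0.01],"twist": 0,"grip": 1},
  {"offset": [0,-0.001,0.02],"twist": 0,"grip": 1},
  {"offset": [0,-0.001,0.03],"twist": 0,"grip": 1},
])

```text
clock: 10.05
eef_pos: [0.435, -0.1503, 0.0172]
tool_rot: [-0.704, 0.71, -0.004, 0.008]
wrist_force: [-0.3, -15.3, -2.1]
opening: 0.342
```

servo_tool([
  {"offset": [0,0,0.01],"twist": 0,"grip": 1},
  {"offset": [-0.001,0.001,0.02],"twist": 0,"grip": 1},
  {"offset": [-0.001,0.001,0.03],"twist": 0,"grip": 1},
])

```text
clock: 10.42
eef_pos: [0.4335, -0.1178, 0.0154]
tool_rot: [-0.706, 0.708, -0.006, 0.008]
wrist_force: [-0.7, -0.6, -0.8]
opening: 0.341
```

```bash
python3 - <<'E'
from h import *
np.set_printoptions(precision=4,suppress=True)
x,T,s=tool(); print(x,s['opening'],s['wrist_force'],T)
c=cap('side');crop(c,245,165,140,100,5,'d10.png')
c=cap('wrist','wrist10.png')
E
```

```text
[ 0.4335 -0.1178  0.0154] 0.3411577533401769 [-0.7113 -0.5514 -0.7701] [[ 0.9998  0.003   0.019 ]
 [-0.019  -0.0028  0.9998]
 [ 0.003  -1.     -0.0027]]
```

View pics/d10.png

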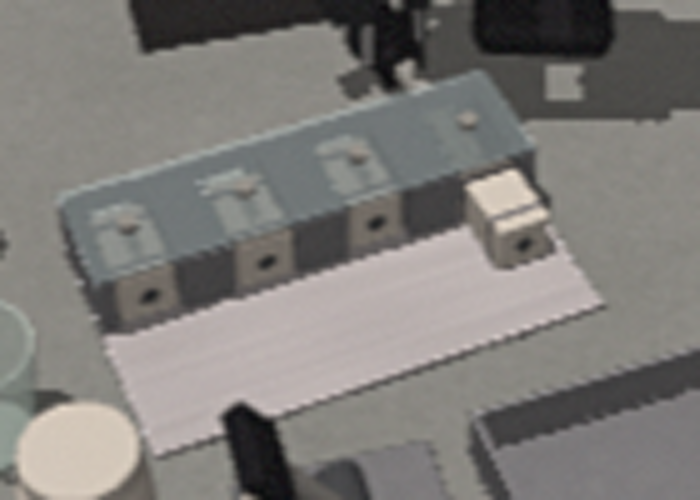

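View pics/wrist10.png

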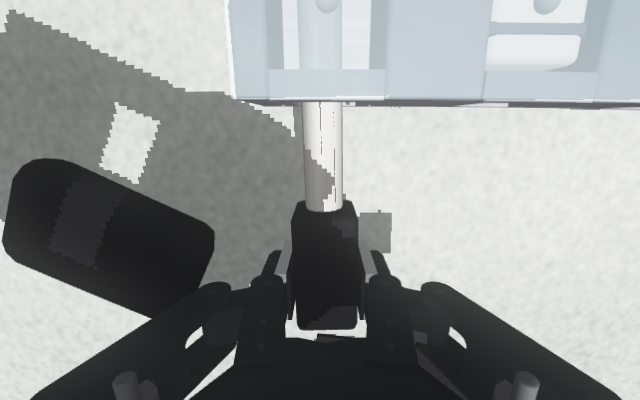

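servo_tool([
  {"offset": [0,0,0.01],"twist": 0,"grip": 1},
  {"offset": [0,0,0.02],"twist": 0,"grip": 1},
  {"offset": [0,0,0.027],"twist": 0,"grip": 1},
  {"offset": [0,0,0.027],"twist": 0,"grip": 1},
])

```text
clock: 11.02
eef_pos: [0.4324, -0.0886, 0.0141]
tool_rot: [0.707, -0.707, 0.006, -0.006]
wrist_force: [0.4, -0.3, -1.1]
opening: 0.34
```

```bash
python3 - <<'E'
from h import *
np.set_printoptions(precision=4,suppress=True)
x,T,s=tool(); print(x,s['opening'],s['wrist_force'],T)
c=cap('side');crop(c,245,165,140,100,5,'d11.png')
c=cap('wrist','wrist11.png')
E
```

```text
[ 0.4324 -0.0886  0.0141] 0.34030320906506517 [ 0.3792 -0.2886 -1.1365] [[ 0.9999 -0.0006  0.017 ]
 [-0.017   0.0004  0.9999]
 [-0.0006 -1.      0.0004]]
```

View pics/d11.png

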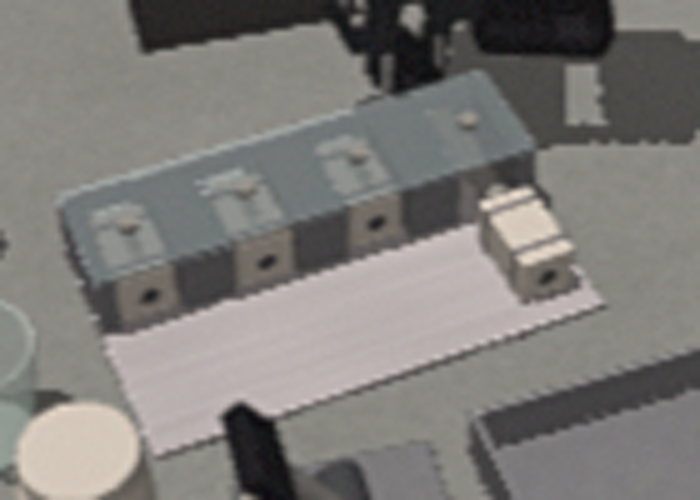

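View pics/wrist11.png

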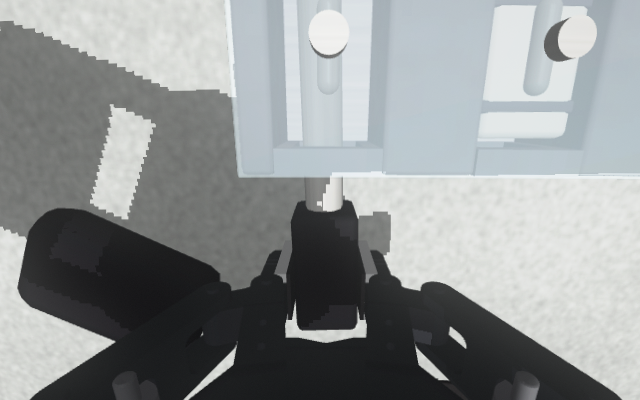

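servo_tool([
  {"offset": [0.001,-0.001,-0.04],"twist": 0,"grip": 1},
  {"offset": [0.001,-0.001,-0.08],"twist": 0,"grip": 1},
  {"offset": [0.001,-0.001,-0.122],"twist": 0,"grip": 1},
  {"offset": [0.001,-0.001,-0.122],"twist": 0,"grip": 1},
  {"offset": [0.04,-0.001,-0.122],"twist": 0,"grip": 1},
  {"offset": [0.079,-0.001,-0.122],"twist": 0,"grip": 1},
  {"offset": [0.079,-0.001,-0.122],"twist": 0,"grip": 1},
  {"offset": [0.079,-0.001,-0.122],"twist": 0,"grip": 1},
  {"offset": [0.079,-0.001,-0.11],"twist": 0,"grip": 1},
  {"offset": [0.079,-0.001,-0.1],"twist": 0,"grip": 1},
  {"offset": [0.079,-0.001,-0.09],"twist": 0,"grip": 1},
  {"offset": [0.079,-0.001,-0.09],"twist": 0,"grip": 1},
])

```text
clock: 12.62
eef_pos: [0.5097, -0.1798, 0.0152]
tool_rot: [0.707, -0.707, 0.006, -0.006]
wrist_force: [0.0, 0.5, -1.2]
opening: 0.336
```

```bash
python3 - <<'E'
from h import *
np.set_printoptions(precision=4,suppress=True)
x,T,s=tool(); print(x,s['opening'],s['wrist_force'],T)
c=cap('side');crop(c,245,165,140,100,5,'d12.png')
c=cap('wrist','wrist12.png')
c=cap('scene');crop(c,240,160,100,75,8,'s12.png')
E
```

```text
[ 0.5097 -0.1798  0.0152] 0.33647736573304354 [ 0.0291  0.4878 -1.1814] [[ 0.9999 -0.0004  0.0168]
 [-0.0168  0.0002  0.9999]
 [-0.0004 -1.      0.0002]]
```

View pics/wrist12.png

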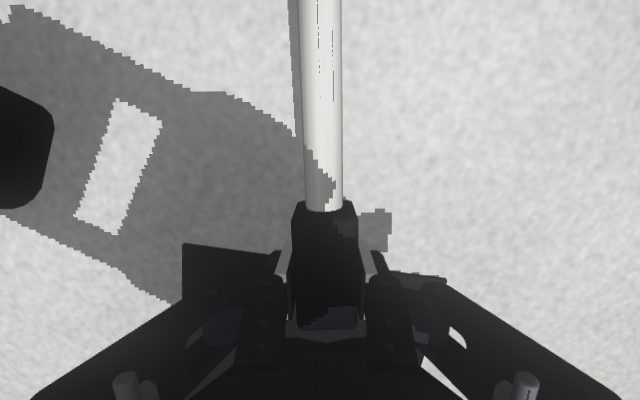

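View pics/s12.png

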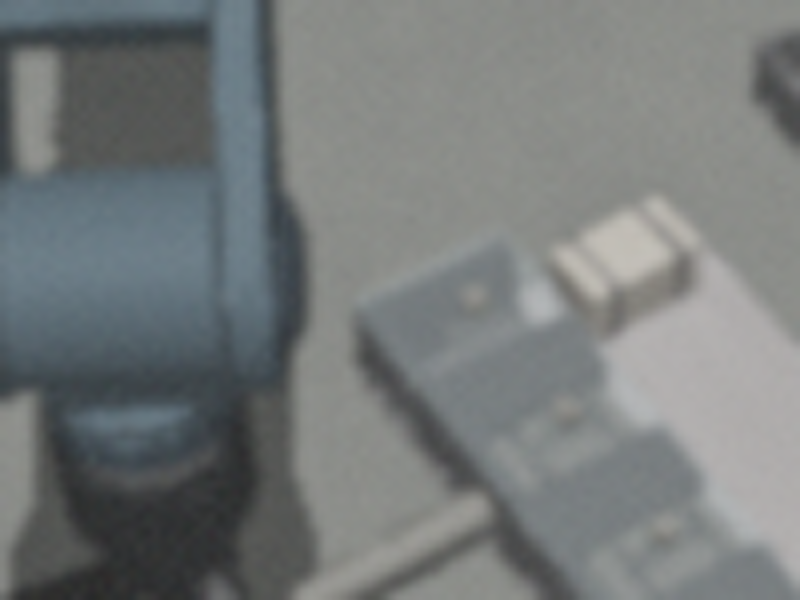

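View pics/d12.png

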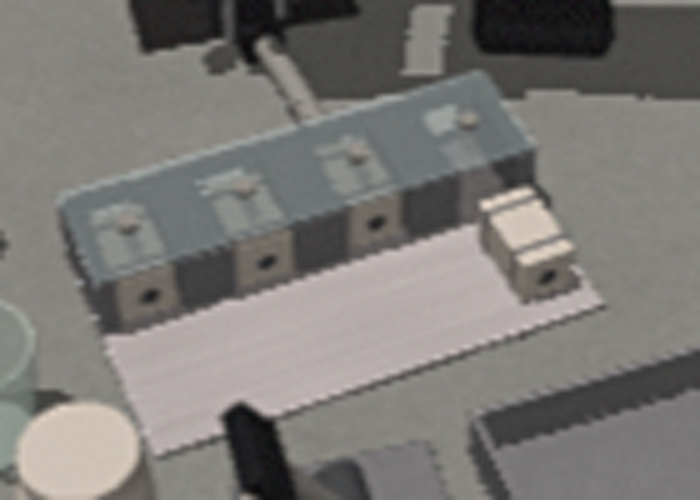

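servo_tool([
  {"offset": [0,0,0.01],"twist": 0,"grip": 1},
  {"offset": [0,0,0.018],"twist": 0,"grip": 1},
  {"offset": [0,0,0.026],"twist": 0,"grip": 1},
  {"offset": [0,0,0.034],"twist": 0,"grip": 1},
  {"offset": [0,0,0.042],"twist": 0,"grip": 1},
  {"offset": [0,0,0.05],"twist": 0,"grip": 1},
  {"offset": [0,0,0.058],"twist": 0,"grip": 1},
  {"offset": [0,0,0.066],"twist": 0,"grip": 1},
  {"offset": [0,0,0.074],"twist": 0,"grip": 1},
  {"offset": [0,0,0.083],"twist": 0,"grip": 1},
  {"offset": [0,0,0.092],"twist": 0,"grip": 1},
  {"offset": [0,0,0.092],"twist": 0,"grip": 1},
])

```text
clock: 14.28
eef_pos: [0.5114, -0.0878, 0.015]
tool_rot: [0.707, -0.707, 0.006, -0.006]
wrist_force: [-0.0, -0.2, -1.5]
opening: 0.341
```

```bash
python3 - <<'E'
from h import *
np.set_printoptions(precision=4,suppress=True)
x,T,s=tool(); print(x,s['opening'],s['wrist_force'],T)
c=cap('side');crop(c,245,165,140,100,5,'d13.png')
c=cap('wrist','wrist13.png')
E
```

```text
[ 0.5114 -0.0878  0.015 ] 0.3407335002824513 [-0.0248 -0.249  -1.5498] [[ 0.9999 -0.0007  0.0168]
 [-0.0168  0.0005  0.9999]
 [-0.0007 -1.      0.0005]]
```

View pics/d13.png

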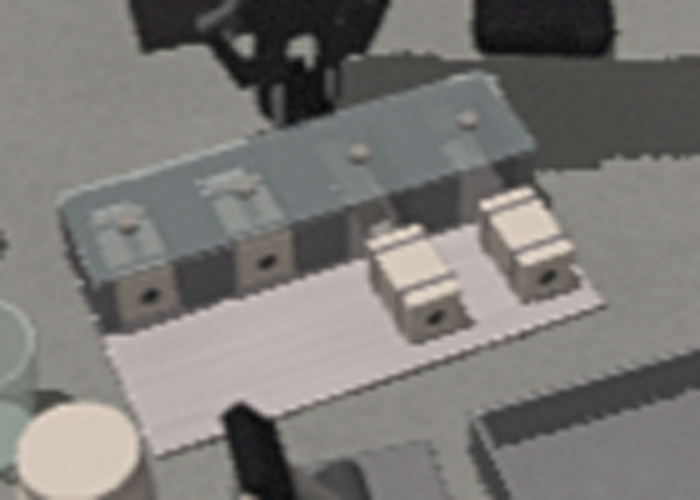

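View pics/wrist13.png

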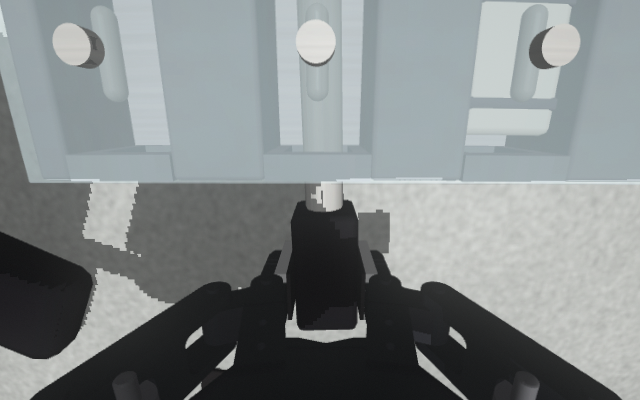

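servo_tool([
  {"offset": [0,0,-0.04],"twist": 0,"grip": 1},
  {"offset": [0,0,-0.08],"twist": 0,"grip": 1},
  {"offset": [0,0,-0.122],"twist": 0,"grip": 1},
  {"offset": [0,0,-0.122],"twist": 0,"grip": 1},
  {"offset": [0.037,0,-0.122],"twist": 0,"grip": 1},
  {"offset": [0.074,0,-0.122],"twist": 0,"grip": 1},
  {"offset": [0.074,0,-0.122],"twist": 0,"grip": 1},
  {"offset": [0.074,0,-0.122],"twist": 0,"grip": 1},
  {"offset": [0.074,0,-0.11],"twist": 0,"grip": 1},
  {"offset": [0.074,0,-0.1],"twist": 0,"grip": 1},
  {"offset": [0.074,0,-0.09],"twist": 0,"grip": 1},
  {"offset": [0.074,0,-0.09],"twist": 0,"grip": 1},
])

```text
clock: 15.88
eef_pos: [0.5838, -0.1791, 0.0153]
tool_rot: [0.707, -0.707, 0.006, -0.006]
wrist_force: [0.2, -0.1, -1.2]
opening: 0.341
```

```bash
python3 - <<'E'
from h import *
np.set_printoptions(precision=4,suppress=True)
x,T,s=tool(); print(x,s['opening'],s['wrist_force'],T)
c=cap('scene');crop(c,240,160,120,90,6,'s14.png')
c=cap('wrist','wrist14.png')
E
```

```text
[ 0.5838 -0.1791  0.0153] 0.3409942246630669 [ 0.1784 -0.0731 -1.1518] [[ 0.9999 -0.0004  0.0168]
 [-0.0168  0.0002  0.9999]
 [-0.0004 -1.      0.0002]]
```

View pics/s14.png

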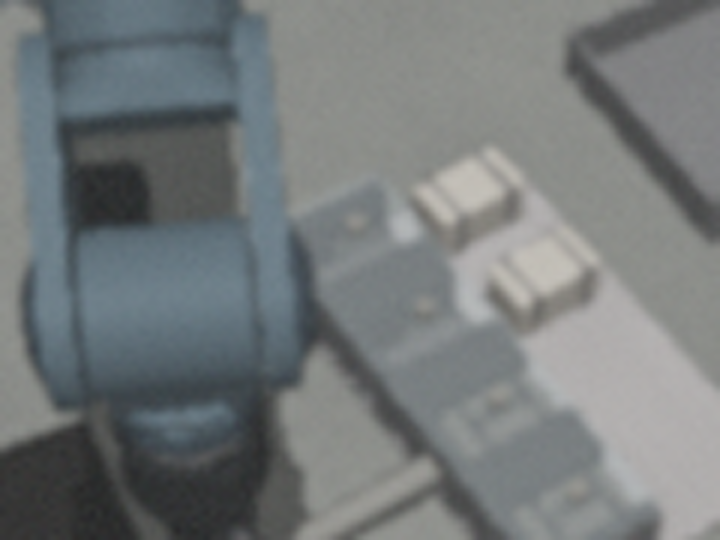

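View pics/wrist14.png

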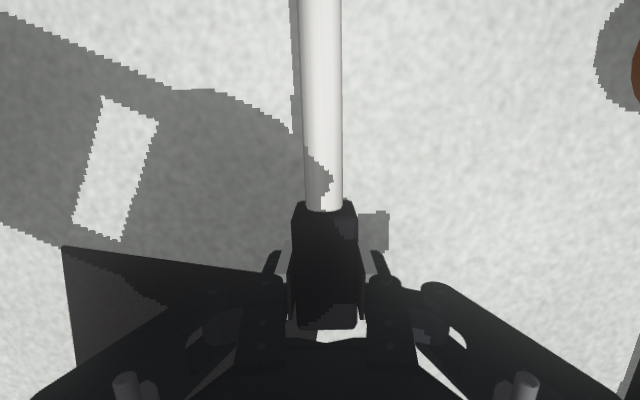

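servo_tool([
  {"offset": [0,0,0.01],"twist": 0,"grip": 1},
  {"offset": [0,0,0.018],"twist": 0,"grip": 1},
  {"offset": [0,0,0.026],"twist": 0,"grip": 1},
  {"offset": [0,0,0.034],"twist": 0,"grip": 1},
  {"offset": [0,0,0.042],"twist": 0,"grip": 1},
  {"offset": [0,0,0.05],"twist": 0,"grip": 1},
  {"offset": [0,0,0.058],"twist": 0,"grip": 1},
  {"offset": [0,0,0.066],"twist": 0,"grip": 1},
  {"offset": [0,0,0.074],"twist": 0,"grip": 1},
  {"offset": [0,0,0.083],"twist": 0,"grip": 1},
  {"offset": [0,0,0.092],"twist": 0,"grip": 1},
  {"offset": [0,0,0.092],"twist": 0,"grip": 1},
])

```text
clock: 17.48
eef_pos: [0.5854, -0.0871, 0.015]
tool_rot: [0.707, -0.707, 0.006, -0.006]
wrist_force: [-0.1, 0.5, -1.2]
opening: 0.336
```

```bash
python3 - <<'E'
from h import *
np.set_printoptions(precision=4,suppress=True)
x,T,s=tool(); print(x,s['opening'],s['wrist_force'],T)
c=cap('side','side15.png');crop(c,245,165,140,100,5,'d15.png')
c2=cap('wrist','wrist15.png');c3=cap('scene','scene15.png')
crop(c3,300,230,120,90,6,'s15.png');crop(c,195,165,100,80,6,'d15b.png')
E
```

```text
[ 0.5854 -0.0871  0.015 ] 0.33603617706464645 [-0.0826  0.4505 -1.2153] [[ 0.9999 -0.0006  0.0169]
 [-0.0169  0.0005  0.9999]
 [-0.0007 -1.      0.0005]]
```

View pics/d15.png

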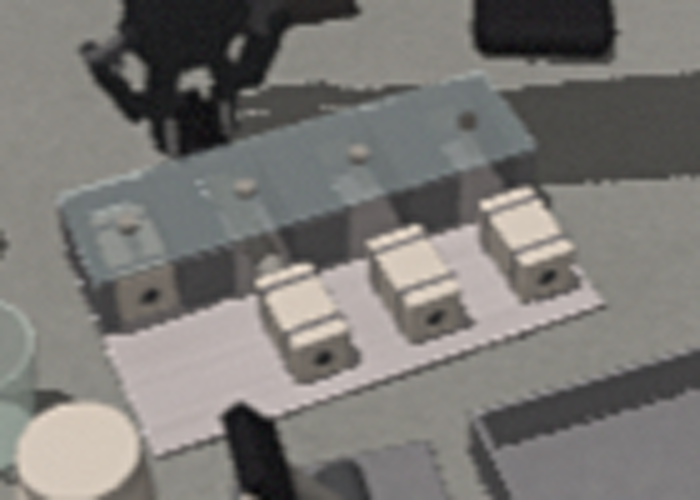

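View pics/wrist15.png

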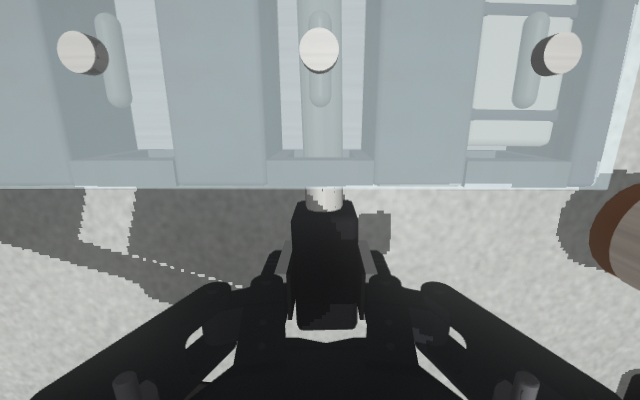

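View pics/s15.png

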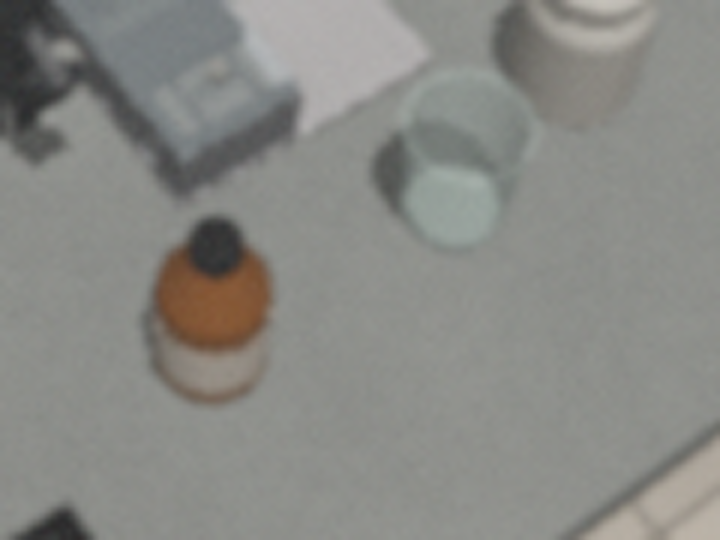

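View pics/d15b.png

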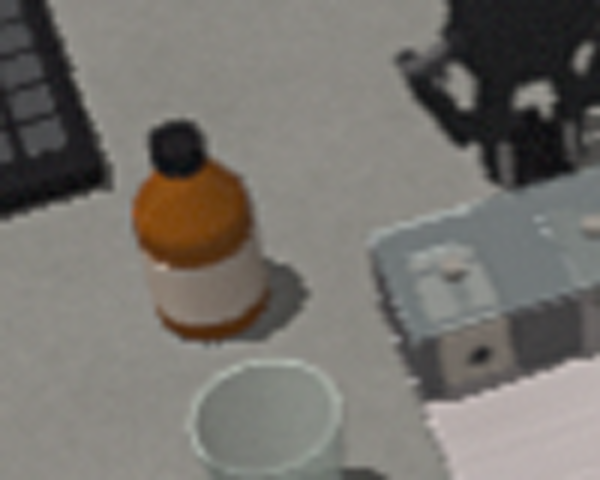

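```bash
python3 - <<'E'
from h import *
np.set_printoptions(precision=4,suppress=True)
S=robot.capture('scene');D=robot.capture('side')
print(atz(S,336,268.5,.12),atz(D,225,187,.12),tri([(S,336,268.5),(D,225,187)]))
E
```

```text
[ 0.7682 -0.0791  0.12  ] [ 0.7676 -0.0808  0.12  ] [ 0.7681 -0.0795  0.1209]
```

servo_tool([
  {"offset": [0,0,-0.04],"twist": 0,"grip": 1},
  {"offset": [0,0,-0.08],"twist": 0,"grip": 1},
  {"offset": [0,0,-0.122],"twist": 0,"grip": 1},
  {"offset": [0,0,-0.122],"twist": 0,"grip": 1},
  {"offset": [0.037,0,-0.122],"twist": 0,"grip": 1},
  {"offset": [0.0745,0,-0.122],"twist": 0,"grip": 1},
  {"offset": [0.0745,0,-0.122],"twist": 0,"grip": 1},
  {"offset": [0.0745,0,-0.122],"twist": 0,"grip": 1},
  {"offset": [0.0745,0,-0.11],"twist": 0,"grip": 1},
  {"offset": [0.0745,0,-0.1],"twist": 0,"grip": 1},
  {"offset": [0.0745,0,-0.09],"twist": 0,"grip": 1},
  {"offset": [0.0745,0,-0.09],"twist": 0,"grip": 1},
])

```text
clock: 19.23
eef_pos: [0.6584, -0.1783, 0.0153]
tool_rot: [0.707, -0.707, 0.006, -0.006]
wrist_force: [-0.3, -0.7, -1.8]
opening: 0.341
```

```bash
python3 - <<'E'
from h import *
np.set_printoptions(precision=4,suppress=True)
x,T,s=tool(); print(x,s['opening'],s['wrist_force'])
c=cap('scene');crop(c,280,190,120,90,6,'s16.png')
E
```

```text
[ 0.6584 -0.1783  0.0153] 0.3408629532045046 [-0.328  -0.6777 -1.7672]
```

View pics/s16.png

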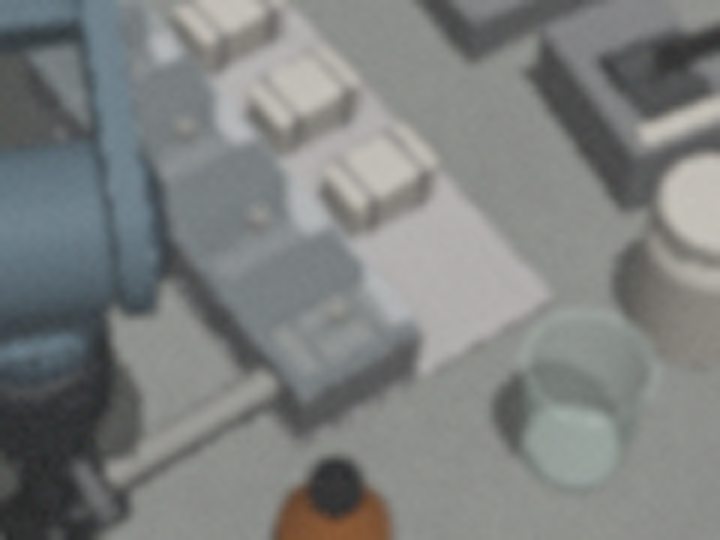

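servo_tool([
  {"offset": [0,0,0.01],"twist": 0,"grip": 1},
  {"offset": [0,0,0.018],"twist": 0,"grip": 1},
  {"offset": [0,0,0.026],"twist": 0,"grip": 1},
  {"offset": [0,0,0.034],"twist": 0,"grip": 1},
  {"offset": [0,0,0.042],"twist": 0,"grip": 1},
  {"offset": [0,0,0.05],"twist": 0,"grip": 1},
  {"offset": [0,0,0.058],"twist": 0,"grip": 1},
  {"offset": [0,0,0.066],"twist": 0,"grip": 1},
  {"offset": [0,0,0.074],"twist": 0,"grip": 1},
  {"offset": [0,0,0.083],"twist": 0,"grip": 1},
  {"offset": [0,0,0.092],"twist": 0,"grip": 1},
  {"offset": [0,0,0.092],"twist": 0,"grip": 1},
])

```text
clock: 20.78
eef_pos: [0.6601, -0.0865, 0.0151]
tool_rot: [0.707, -0.707, 0.006, -0.006]
wrist_force: [1.0, -1.2, -2.1]
opening: 0.339
```

```bash
python3 - <<'E'
from h import *
np.set_printoptions(precision=4,suppress=True)
x,T,s=tool(); print(x,s['opening'],s['wrist_force'])
c=cap('side');crop(c,245,165,140,100,5,'d17.png')
c2=cap('wrist','wrist17.png')
E
```

```text
[ 0.6601 -0.0865  0.0151] 0.3394937089907542 [ 1.0108 -1.1864 -2.1029]
```

View pics/d17.png

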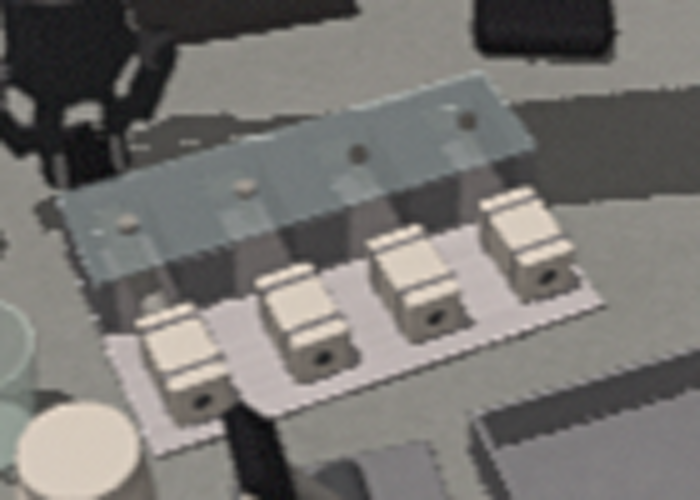

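View pics/wrist17.png

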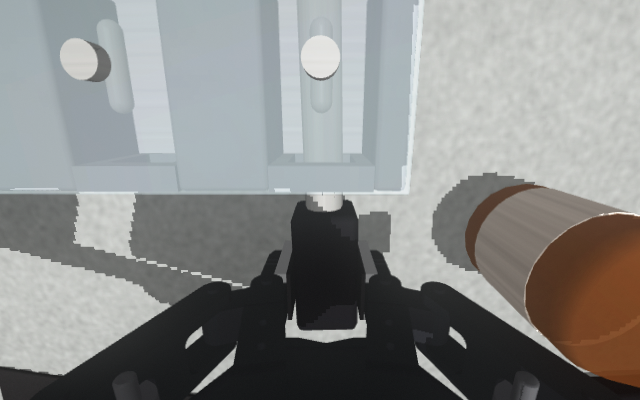

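servo_tool([
  {"offset": [0,0,-0.05],"twist": 0,"grip": 1},
  {"offset": [0,0,-0.1],"twist": 0,"grip": 1},
  {"offset": [0,0,-0.13],"twist": 0,"grip": 1},
  {"offset": [0,0,-0.13],"twist": 0,"grip": 1},
  {"offset": [0,-0.045,-0.13],"twist": 0,"grip": 1},
  {"offset": [0,-0.09,-0.13],"twist": 0,"grip": 1},
  {"offset": [-0.03,-0.09,-0.16],"twist": 0.03,"grip": 1},
  {"offset": [-0.07,-0.09,-0.2],"twist": 0.06,"grip": 1},
  {"offset": [-0.11,-0.09,-0.24],"twist": 0.1,"grip": 1},
  {"offset": [-0.15,-0.09,-0.28],"twist": 0.13,"grip": 1},
  {"offset": [-0.182,-0.09,-0.3065],"twist": 0.15,"grip": 1},
  {"offset": [-0.182,-0.09,-0.3065],"twist": 0.15,"grip": 1},
])

```text
clock: 22.38
eef_pos: [0.4711, -0.3915, 0.1052]
tool_rot: [0.705, -0.704, 0.061, -0.06]
wrist_force: [-0.5, 0.2, -2.2]
opening: 0.336
```

```bash
python3 - <<'E'
from h import *
np.set_printoptions(precision=4,suppress=True)
x,T,s=tool(); print(x,T,s['opening'],s['wrist_force'])
print(rel([.4733,-.390,.0100]))
c2=cap('wrist','wrist18.png')
c=cap('scene');crop(c,165,200,130,100,6,'s18.png')
E
```

```text
[ 0.4711 -0.3915  0.1052] [[ 0.9854 -0.0004  0.1704]
 [-0.1704  0.0005  0.9854]
 [-0.0004 -1.      0.0004]] 0.3355359688603654 [-0.4523  0.1509 -2.1773]
[0.002  0.0952 0.0018]
```

View pics/wrist18.png

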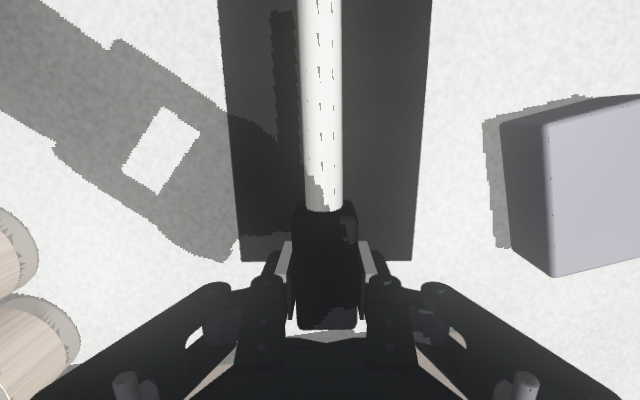

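View pics/s18.png

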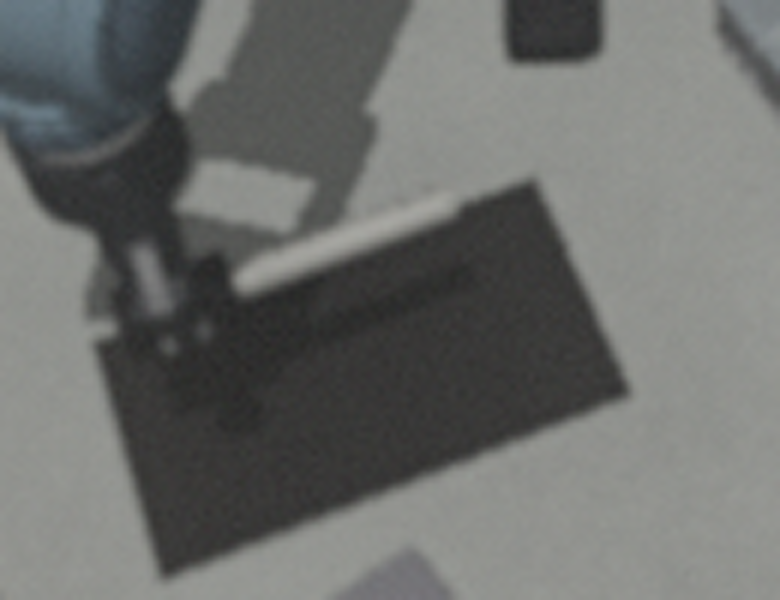

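servo_tool([
  {"offset": [0.002,0.04,0.002],"twist": 0,"grip": 1},
  {"offset": [0.002,0.075,0.002],"twist": 0,"grip": 1},
  {"offset": [0.002,0.09,0.002],"twist": 0,"grip": 1},
  {"offset": [0.002,0.095,0.002],"twist": 0,"grip": 1},
  {"offset": [0.002,0.095,0.002],"twist": 0,"grip": 1},
  {"offset": [0.002,0.095,0.002],"twist": 0,"grip": 0.4},
  {"offset": [0.002,0.095,0.002],"twist": 0,"grip": 0.4},
  {"offset": [0.002,0.095,0.002],"twist": 0,"grip": 0.4},
  {"offset": [0.002,0.05,0.002],"twist": 0,"grip": 0.4},
  {"offset": [0.002,0,0.002],"twist": 0,"grip": 0.4},
  {"offset": [0.002,-0.06,0.002],"twist": 0,"grip": 0.4},
  {"offset": [0.002,-0.12,0.002],"twist": 0,"grip": 0.4},
])

```text
clock: 23.98
eef_pos: [0.4748, -0.3889, 0.2274]
tool_rot: [-0.705, 0.705, -0.059, 0.059]
wrist_force: [1.2, -0.5, -0.1]
opening: 0.596
```

```bash
python3 - <<'E'
from h import *
np.set_printoptions(precision=4,suppress=True)
x,T,s=tool(); print(x,s['opening'],s['wrist_force'])
print(rel([.4733,-.390,.0100]))
c2=cap('wrist','wrist19.png')
c=cap('scene','scene19.png')
E
```

```text
[ 0.4748 -0.3889  0.2274] 0.5956870593603432 [ 1.1735 -0.4719 -0.1288]
[-0.0013  0.2174 -0.0013]
```

View pics/wrist19.png

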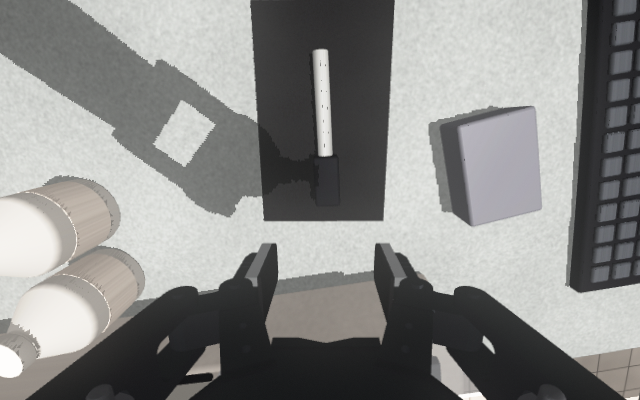

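View pics/scene19.png

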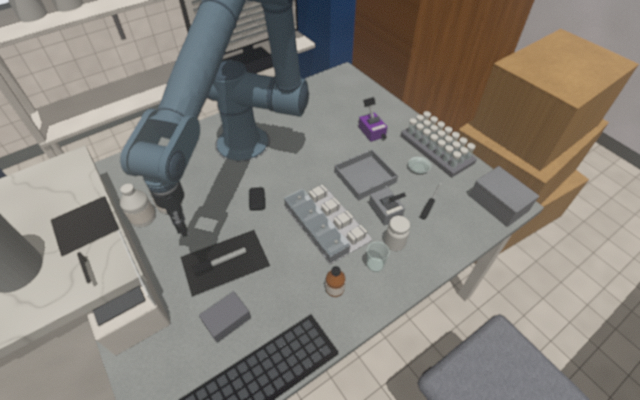

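servo_tool([
  {"offset": [0,-0.02,0.06],"twist": 0,"grip": 0.35},
  {"offset": [0,-0.02,0.12],"twist": -0.02,"grip": 0.35},
  {"offset": [0,-0.02,0.18],"twist": -0.04,"grip": 0.35},
  {"offset": [0,-0.02,0.24],"twist": -0.06,"grip": 0.35},
  {"offset": [0,-0.02,0.3],"twist": -0.08,"grip": 0.35},
  {"offset": [0,-0.02,0.36],"twist": -0.12,"grip": 0.35},
  {"offset": [0,-0.02,0.42],"twist": -0.152,"grip": 0.35},
  {"offset": [0,-0.02,0.44],"twist": -0.152,"grip": 0.35},
  {"offset": [0,-0.02,0.44],"twist": -0.152,"grip": 0.35},
  {"offset": [0,-0.02,0.44],"twist": -0.152,"grip": 0.35},
])

```text
clock: 25.32
eef_pos: [0.5485, 0.0435, 0.2451]
tool_rot: [-0.707, 0.707, -0.006, 0.006]
wrist_force: [-0.8, -0.4, -0.1]
opening: 0.65
```

```bash
python3 - <<'E'
from h import *
np.set_printoptions(precision=4,suppress=True)
x,T,s=tool(); print(x,T,s['opening'],s['wrist_force'])
c2=cap('wrist','wrist20.png');crop(c2,60,20,500,230,1.6,'w20.png')
E
```

```text
[0.5485 0.0435 0.2451] [[ 0.9998 -0.0003  0.0175]
 [-0.0175 -0.0005  0.9998]
 [-0.0003 -1.     -0.0005]] 0.6498978652377037 [-0.814  -0.3649 -0.057 ]
```

View pics/wrist20.png

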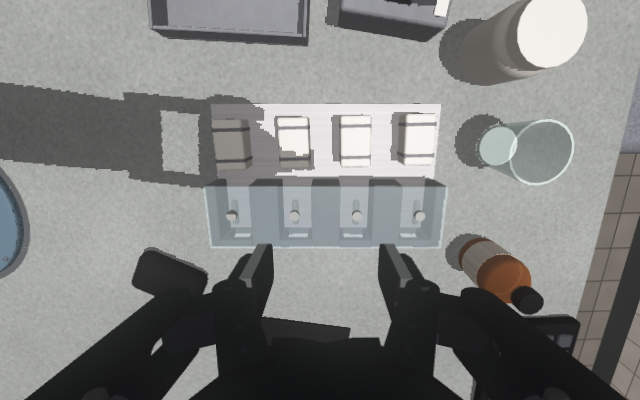

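```bash
python3 - <<'E'
from h import *
c2=robot.capture('wrist');crop(c2,195,95,260,100,3,'w21.png')
E
```

```text
(no output)
```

View pics/w21.png

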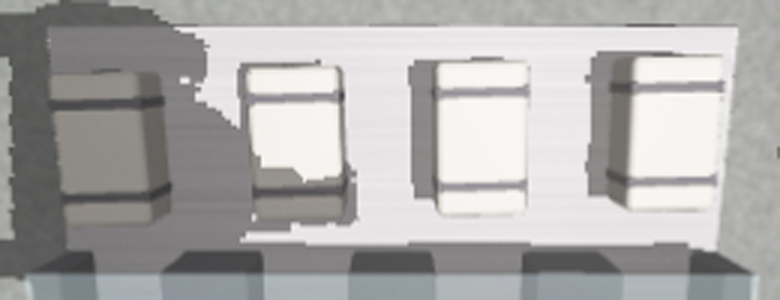

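```bash
python3 - <<'E'
from h import *
np.set_printoptions(precision=4,suppress=True)
c=robot.capture('wrist')
for q in [[(50,75),(150,73),(66,222),(155,222)],[(247,68),(340,66),(254,222),(341,222)],[(437,62),(527,62),(440,215),(527,215)],[(632,57),(723,57),(632,210),(716,210)]]:
    P=[atz(c,195+u/3,95+v/3,.042) for u,v in q]
    m=sum(P)/4; print(m, np.linalg.norm(P[0]-P[2]),np.linalg.norm(P[1]-P[3]),np.linalg.norm(P[0]-P[1]),np.linalg.norm(P[2]-P[3]),((P[0]-P[2]+P[1]-P[3])/2)[:2])
E
```

```text
[0.4387 0.0875 0.042 ] 0.0566692149399972 0.057337444257679816 0.03848769230581011 0.03575437067060592 [0.002 0.057]
[0.5132 0.0872 0.042 ] 0.059063749772263655 0.059764204682546514 0.03543596570305778 0.034716191179466394 [0.0013 0.0594]
[0.5861 0.0881 0.042 ] 0.05845376691038892 0.05849950958979465 0.034213065417661746 0.0346403876561067 [-0.0011  0.0585]
[0.6613 0.0888 0.042 ] 0.05850543064327971 0.05853046740439278 0.03478245642104298 0.033625954944673124 [-0.0026  0.0585]
```

servo_tool([
  {"offset": [-0.055,0.05,0.02],"twist": 0,"grip": 0.35},
  {"offset": [-0.11,0.1,0.042],"twist": 0,"grip": 0.35},
  {"offset": [-0.11,0.15,0.042],"twist": 0,"grip": 0.35},
  {"offset": [-0.11,0.19,0.042],"twist": 0,"grip": 0.35},
  {"offset": [-0.11,0.22,0.042],"twist": 0,"grip": 0.35},
  {"offset": [-0.11,0.231,0.042],"twist": 0,"grip": 0.35},
  {"offset": [-0.11,0.231,0.042],"twist": 0,"grip": 0.35},
  {"offset": [-0.11,0.231,0.042],"twist": 0,"grip": 1},
  {"offset": [-0.11,0.231,0.042],"twist": 0,"grip": 1},
  {"offset": [-0.11,0.231,0.042],"twist": 0,"grip": 1},
  {"offset": [-0.11,0.231,0.042],"twist": 0,"grip": 1},
])

```text
clock: 26.85
eef_pos: [0.441, 0.0883, 0.0159]
tool_rot: [-0.707, 0.707, -0.004, 0.007]
wrist_force: [-1.5, -0.0, 6.6]
opening: 0.41
```

```bash
python3 - <<'E'
from h import *
np.set_printoptions(precision=4,suppress=True)
x,T,s=tool(); print(x,s['opening'],s['wrist_force'])
print(rel([.4236,.3444,.014]))
c2=cap('wrist','wrist22.png')
E
```

```text
[0.441  0.0883 0.0159] 0.4096823779893834 [-1.5293 -0.0417  6.6277]
[-0.0215  0.0018  0.2558]
```

View pics/wrist22.png

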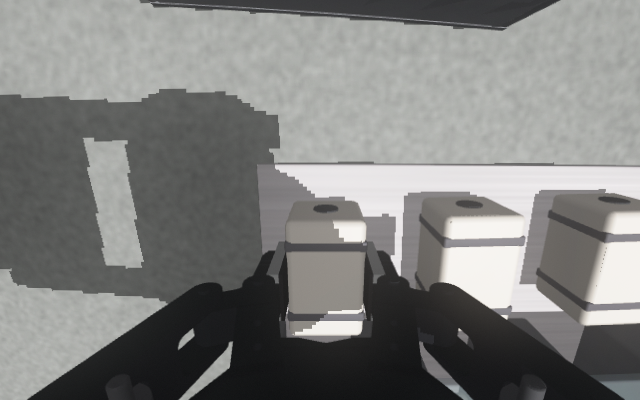

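servo_tool([
  {"offset": [0,-0.05,0],"twist": 0,"grip": 1},
  {"offset": [0,-0.1,0.01],"twist": 0,"grip": 1},
  {"offset": [-0.01,-0.1,0.07],"twist": 0,"grip": 1},
  {"offset": [-0.015,-0.1,0.13],"twist": 0,"grip": 1},
  {"offset": [-0.019,-0.1,0.19],"twist": 0,"grip": 1},
  {"offset": [-0.019,-0.1,0.25],"twist": 0.03,"grip": 1},
  {"offset": [-0.019,-0.1,0.257],"twist": 0.05,"grip": 1},
  {"offset": [-0.019,-0.06,0.257],"twist": 0.05,"grip": 1},
  {"offset": [-0.019,-0.02,0.257],"twist": 0.05,"grip": 1},
  {"offset": [-0.019,-0.002,0.257],"twist": 0.05,"grip": 1},
  {"offset": [-0.019,-0.001,0.257],"twist": 0.05,"grip": 1},
])

```text
clock: 28.28
eef_pos: [0.4245, 0.3453, 0.0151]
tool_rot: [-0.707, 0.707, -0.024, 0.023]
wrist_force: [0.6, 0.5, -0.9]
opening: 0.409
```

```bash
python3 - <<'E'
from h import *
np.set_printoptions(precision=4,suppress=True)
x,T,s=tool(); print(x,s['opening'],s['wrist_force'])
c2=cap('wrist','wrist23.png')
E
```

```text
[0.4245 0.3453 0.0151] 0.4087041449907608 [ 0.575   0.523  -0.9431]
```

View pics/wrist23.png

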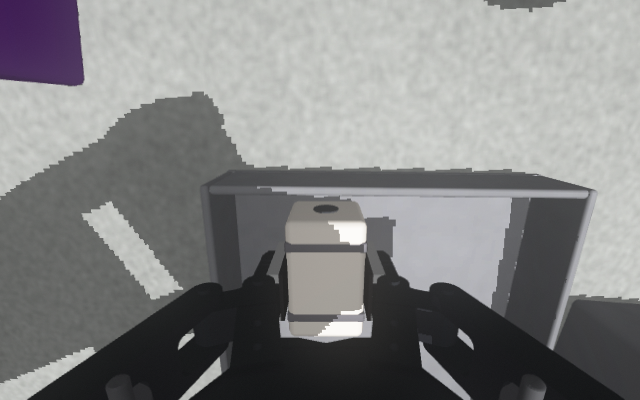

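servo_tool([
  {"offset": [0,0,0],"twist": 0,"grip": 0.45},
  {"offset": [0,0,0],"twist": 0,"grip": 0.45},
  {"offset": [0,-0.02,0],"twist": 0,"grip": 0.45},
  {"offset": [0,-0.07,0],"twist": 0,"grip": 0.35},
  {"offset": [0.02,-0.1,-0.05],"twist": -0.01,"grip": 0.35},
  {"offset": [0.045,-0.1,-0.105],"twist": -0.02,"grip": 0.35},
  {"offset": [0.07,-0.1,-0.16],"twist": -0.03,"grip": 0.35},
  {"offset": [0.09,-0.1,-0.215],"twist": -0.05,"grip": 0.35},
  {"offset": [0.106,-0.1,-0.2515],"twist": -0.05,"grip": 0.35},
  {"offset": [0.106,-0.1,-0.2515],"twist": -0.05,"grip": 0.35},
])

```text
clock: 29.58
eef_pos: [0.5151, 0.0856, 0.1173]
tool_rot: [-0.707, 0.707, -0.006, 0.008]
wrist_force: [0.5, 0.6, -0.9]
opening: 0.651
```

```bash
python3 - <<'E'
from h import *
np.set_printoptions(precision=4,suppress=True)
x,T,s=tool(); print(x,T[:,0],s['opening'],s['wrist_force'],rel([.5132,.0875,.014]))
c2=cap('wrist','wrist24.png');c=cap('side');crop(c,320,215,120,90,6,'d24.png')
E
```

```text
[0.5151 0.0856 0.1173] [ 0.9998 -0.0201  0.003 ] 0.6511730044825327 [ 0.5333  0.5588 -0.9184] [-0.0023  0.1033  0.0018]
```

View pics/wrist24.png

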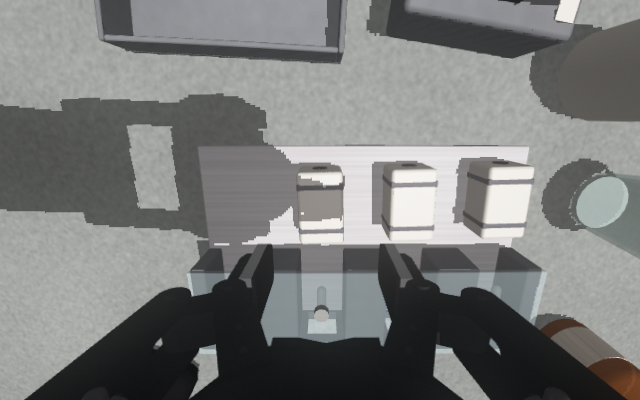

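View pics/d24.png

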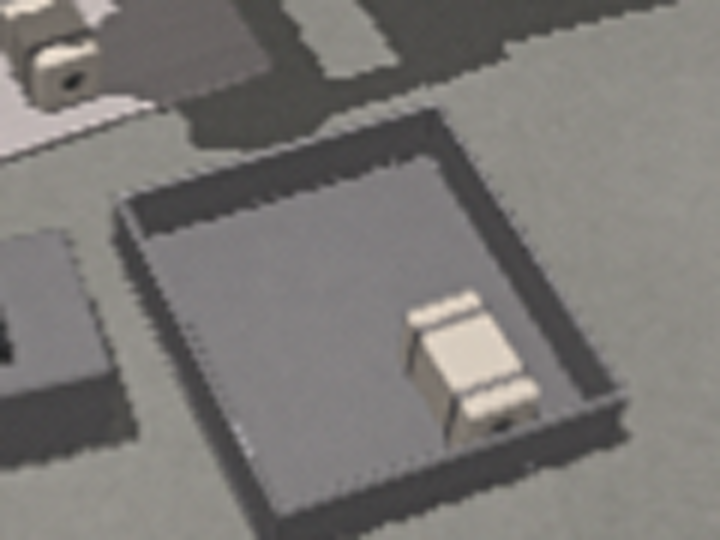

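servo_tool([
  {"offset": [-0.002,0.04,0.002],"twist": 0,"grip": 0.35},
  {"offset": [-0.002,0.08,0.002],"twist": 0,"grip": 0.35},
  {"offset": [-0.002,0.101,0.002],"twist": 0,"grip": 0.35},
  {"offset": [-0.002,0.101,0.002],"twist": 0,"grip": 0.35},
  {"offset": [-0.002,0.101,0.002],"twist": 0,"grip": 1},
  {"offset": [-0.002,0.101,0.002],"twist": 0,"grip": 1},
  {"offset": [-0.002,0.101,0.002],"twist": 0,"grip": 1},
  {"offset": [-0.002,0.101,0.002],"twist": 0,"grip": 1},
  {"offset": [-0.002,0.05,0.002],"twist": 0,"grip": 1},
  {"offset": [-0.002,0.0,0.002],"twist": 0,"grip": 1},
  {"offset": [-0.01,0.0,0.05],"twist": 0,"grip": 1},
  {"offset": [-0.015,0.0,0.11],"twist": 0,"grip": 1},
])

```text
clock: 31.18
eef_pos: [0.5008, 0.1985, 0.1166]
tool_rot: [0.707, -0.707, 0.006, -0.008]
wrist_force: [0.3, -0.2, -2.0]
opening: 0.409
```

```bash
python3 - <<'E'
from h import *
np.set_printoptions(precision=4,suppress=True)
x,T,s=tool(); print(x,T[:,0],s['opening'],s['wrist_force'],rel([.4954,.3392,.015]))
E
```

```text
[0.5008 0.1985 0.1166] [ 0.9998 -0.0188  0.0025] 0.4091963923304606 [ 0.3238 -0.206  -2.0323] [-0.0083  0.1016  0.1405]
```

servo_tool([
  {"offset": [-0.008,0,0.06],"twist": 0.02,"grip": 1},
  {"offset": [-0.008,0,0.12],"twist": 0.05,"grip": 1},
  {"offset": [-0.008,0.0,0.139],"twist": 0.05,"grip": 1},
  {"offset": [-0.008,0.05,0.139],"twist": 0.05,"grip": 1},
  {"offset": [-0.008,0.09,0.139],"twist": 0.05,"grip": 1},
  {"offset": [-0.008,0.101,0.139],"twist": 0.05,"grip": 1},
  {"offset": [-0.008,0.101,0.139],"twist": 0.05,"grip": 1},
  {"offset": [-0.008,0.101,0.139],"twist": 0.05,"grip": 0.45},
  {"offset": [-0.008,0.101,0.139],"twist": 0.05,"grip": 0.45},
  {"offset": [-0.008,0.08,0.139],"twist": 0.05,"grip": 0.45},
  {"offset": [-0.008,0.03,0.139],"twist": 0.05,"grip": 0.4},
  {"offset": [-0.008,0,0.139],"twist": 0,"grip": 0.35},
])

```text
clock: 32.67
eef_pos: [0.496, 0.3378, 0.1197]
tool_rot: [0.708, -0.706, 0.004, -0.007]
wrist_force: [0.2, -0.8, 0.1]
opening: 0.646
```

```bash
python3 - <<'E'
from h import *
np.set_printoptions(precision=4,suppress=True)
x,T,s=tool(); print(x,T[:,0],s['opening'],s['wrist_force'],rel([.5861,.0883,.014]))
c=cap('side');crop(c,320,215,120,90,6,'d25.png');cap('side','side25.png')
E
```

```text
[0.496  0.3378 0.1197] [ 0.9999 -0.0146  0.0045] 0.6456809921035432 [ 0.2077 -0.7609  0.0682] [ 0.0933  0.1056 -0.2484]
```

View pics/side25.png

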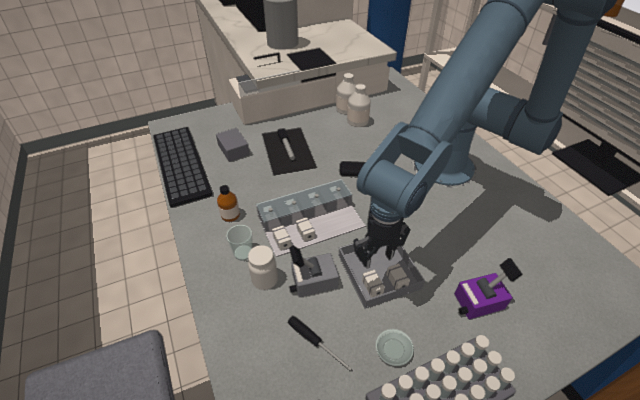

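servo_tool([
  {"offset": [0.0,0,-0.06],"twist": 0,"grip": 0.35},
  {"offset": [0.02,0,-0.12],"twist": 0,"grip": 0.35},
  {"offset": [0.05,0,-0.17],"twist": 0,"grip": 0.35},
  {"offset": [0.08,0,-0.22],"twist": 0,"grip": 0.35},
  {"offset": [0.093,0,-0.2485],"twist": 0,"grip": 0.35},
  {"offset": [0.093,0.05,-0.2485],"twist": 0,"grip": 0.35},
  {"offset": [0.093,0.09,-0.2485],"twist": 0,"grip": 0.35},
  {"offset": [0.093,0.104,-0.2485],"twist": 0,"grip": 0.35},
  {"offset": [0.093,0.104,-0.2485],"twist": 0,"grip": 0.35},
])

```text
clock: 33.9
eef_pos: [0.5832, 0.0873, 0.011]
tool_rot: [0.707, -0.707, 0.006, -0.005]
wrist_force: [1.0, -0.8, -0.4]
opening: 0.649
```

```bash
python3 - <<'E'
from h import *
np.set_printoptions(precision=4,suppress=True)
x,T,s=tool(); print(x,T[:,0],s['opening'],s['wrist_force'])
cap('wrist','wrist26.png')
E
```

```text
[0.5832 0.0873 0.011 ] [ 0.9999 -0.016  -0.0013] 0.6494568614945381 [ 1.0307 -0.8408 -0.4448]
```

View pics/wrist26.png

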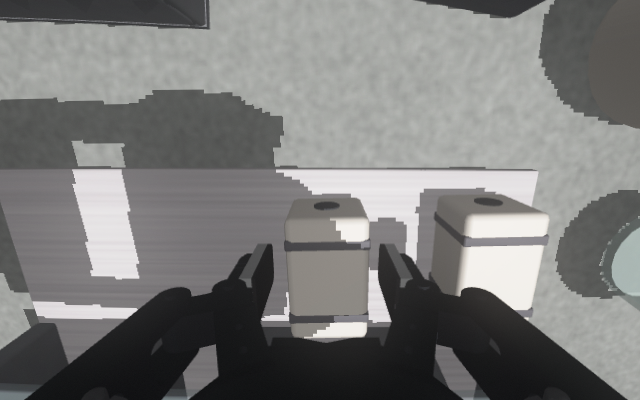

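servo_tool([
  {"offset": [0.002,-0.004,0],"twist": 0,"grip": 1},
  {"offset": [0.002,-0.004,0],"twist": 0,"grip": 1},
  {"offset": [0.002,-0.004,0],"twist": 0,"grip": 1},
  {"offset": [0.002,-0.004,0],"twist": 0,"grip": 1},
  {"offset": [0.002,-0.05,0],"twist": 0,"grip": 1},
  {"offset": [0.0,-0.105,0.0],"twist": 0,"grip": 1},
  {"offset": [-0.04,-0.105,0.04],"twist": 0,"grip": 1},
  {"offset": [-0.08,-0.105,0.08],"twist": 0,"grip": 1},
  {"offset": [-0.12,-0.105,0.12],"twist": 0,"grip": 1},
  {"offset": [-0.16,-0.105,0.16],"twist": 0.05,"grip": 1},
  {"offset": [-0.1685,-0.105,0.1705],"twist": 0.05,"grip": 1},
  {"offset": [-0.1685,-0.105,0.1705],"twist": 0.05,"grip": 1},
])

```text
clock: 35.45
eef_pos: [0.4179, 0.2608, 0.1168]
tool_rot: [0.707, -0.707, 0.022, -0.023]
wrist_force: [0.1, 0.3, -0.3]
opening: 0.411
```

```bash
python3 - <<'E'
from h import *
np.set_printoptions(precision=4,suppress=True)
x,T,s=tool(); print(x,T[:,0],s['opening'],s['wrist_force'],rel([.4176,.2606,.0155]))
cap('wrist','wrist27.png')
E
```

```text
[0.4179 0.2608 0.1168] [ 0.998  -0.064   0.0012] 0.41144114161598483 [ 0.0963  0.2583 -0.273 ] [-0.0004  0.1013 -0.0002]
```

View pics/wrist27.png

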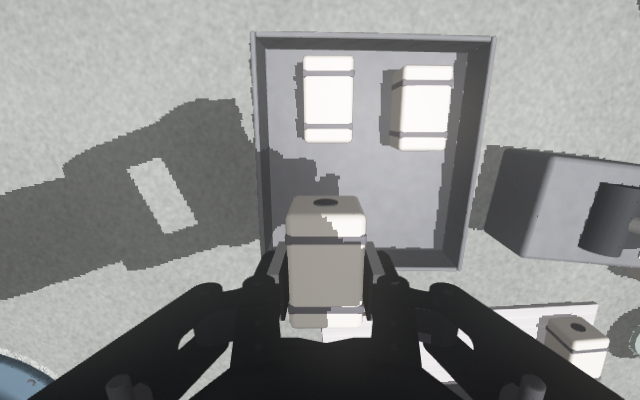

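servo_tool([
  {"offset": [0,0.05,0],"twist": 0,"grip": 1},
  {"offset": [0,0.09,0],"twist": 0,"grip": 1},
  {"offset": [0,0.101,0],"twist": 0,"grip": 1},
  {"offset": [0,0.101,0],"twist": 0,"grip": 1},
  {"offset": [0,0.101,0],"twist": 0,"grip": 0.45},
  {"offset": [0,0.101,0],"twist": 0,"grip": 0.45},
  {"offset": [0,0.08,0],"twist": 0,"grip": 0.45},
  {"offset": [0,0.03,0],"twist": 0,"grip": 0.4},
  {"offset": [0,-0.02,-0.02],"twist": 0,"grip": 0.35},
  {"offset": [0.02,-0.02,-0.07],"twist": -0.02,"grip": 0.35},
  {"offset": [0.05,-0.02,-0.12],"twist": -0.04,"grip": 0.35},
  {"offset": [0.1,-0.02,-0.155],"twist": -0.05,"grip": 0.35},
])

```text
clock: 37.0
eef_pos: [0.5077, 0.0973, 0.1369]
tool_rot: [0.707, -0.707, 0.005, -0.006]
wrist_force: [1.1, 0.5, 0.5]
opening: 0.648
```

```bash
python3 - <<'E'
from h import *
np.set_printoptions(precision=4,suppress=True)
x,T,s=tool(); print(x,T[:,0],s['opening'],s['wrist_force'],rel([.6608,.089,.0145]))
E
```

```text
[0.5077 0.0973 0.1369] [ 0.9999 -0.0162  0.0008] 0.6481402905317818 [1.1477 0.4867 0.5265] [ 0.1531  0.1225 -0.0058]
```

servo_tool([
  {"offset": [0.06,0,0],"twist": 0,"grip": 0.35},
  {"offset": [0.12,0,-0.006],"twist": 0,"grip": 0.35},
  {"offset": [0.152,0,-0.006],"twist": 0,"grip": 0.35},
  {"offset": [0.152,0,-0.006],"twist": 0,"grip": 0.35},
])

```text
clock: 37.5
eef_pos: [0.6611, 0.09, 0.1362]
tool_rot: [-0.707, 0.707, -0.006, 0.006]
wrist_force: [0.1, -0.1, 0.5]
opening: 0.655
```

```bash
python3 - <<'E'
from h import *
np.set_printoptions(precision=4,suppress=True)
x,T,s=tool(); print(x,T[:,0],s['opening'],s['wrist_force'],rel([.6608,.089,.0145]))
c=cap('wrist','wrist28.png')
E
```

```text
[0.6611 0.09   0.1362] [ 0.9999 -0.0168  0.0009] 0.6552780480022482 [ 0.1474 -0.0687  0.5288] [-0.0004  0.1217 -0.001 ]
```

View pics/wrist28.png

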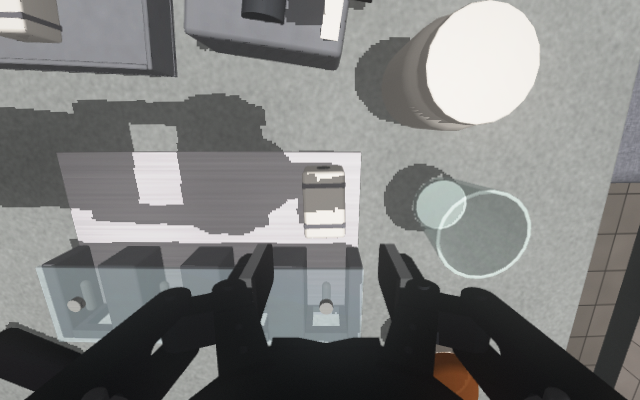

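```bash
python3 - <<'E'
from h import *
np.set_printoptions(precision=4,suppress=True)
c=robot.capture('wrist')
print(atz(c,415,204,0.002),atz(c,468,204,.002),atz(c,484,233,.085),atz(c,484,65,.11))
E
```

```text
[0.7493 0.0789 0.002 ] [0.8023 0.078  0.002 ] [0.7743 0.0809 0.085 ] [0.7471 0.1876 0.11  ]
```

servo_tool([
  {"offset": [0,0.05,0],"twist": 0,"grip": 0.35},
  {"offset": [0,0.1,0],"twist": 0,"grip": 0.35},
  {"offset": [0,0.121,-0.001],"twist": 0,"grip": 0.35},
  {"offset": [0,0.121,-0.001],"twist": 0,"grip": 0.35},
  {"offset": [0,0.121,-0.001],"twist": 0,"grip": 1},
  {"offset": [0,0.121,-0.001],"twist": 0,"grip": 1},
  {"offset": [0,0.121,-0.001],"twist": 0,"grip": 1},
  {"offset": [0,0.121,-0.001],"twist": 0,"grip": 1},
  {"offset": [0,0.07,-0.001],"twist": 0,"grip": 1},
  {"offset": [0,0.015,-0.001],"twist": 0,"grip": 1},
  {"offset": [-0.05,0.015,-0.001],"twist": 0,"grip": 1},
  {"offset": [-0.11,0.015,-0.001],"twist": 0,"grip": 1},
])

```text
clock: 39.1
eef_pos: [0.5494, 0.0913, 0.1232]
tool_rot: [-0.707, 0.707, -0.004, 0.007]
wrist_force: [0.0, 0.1, -0.5]
opening: 0.412
```

```bash
python3 - <<'E'
from h import *
np.set_printoptions(precision=4,suppress=True)
x,T,s=tool(); print(x,T[:,0],s['opening'],s['wrist_force'],rel([.4894,.2554,.0155]))
c=cap('wrist','wrist29.png')
E
```

```text
[0.5494 0.0913 0.1232] [ 0.9999 -0.0162  0.0039] 0.41182874710099426 [ 0.0235  0.0513 -0.4786] [-0.0631  0.1074  0.1631]
```

View pics/wrist29.png

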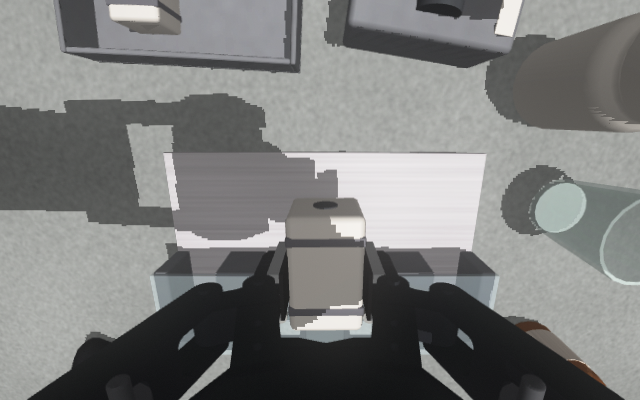

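servo_tool([
  {"offset": [-0.04,0,0.04],"twist": 0,"grip": 1},
  {"offset": [-0.062,0,0.09],"twist": 0.02,"grip": 1},
  {"offset": [-0.062,0,0.145],"twist": 0.05,"grip": 1},
  {"offset": [-0.062,0,0.163],"twist": 0.05,"grip": 1},
  {"offset": [-0.062,0,0.163],"twist": 0.05,"grip": 1},
])

```text
clock: 39.78
eef_pos: [0.4899, 0.256, 0.1216]
tool_rot: [-0.707, 0.707, -0.022, 0.023]
wrist_force: [0.3, -0.1, -0.8]
opening: 0.41
```

```bash
python3 - <<'E'
from h import *
np.set_printoptions(precision=4,suppress=True)
x,T,s=tool(); print(x,T[:,0],s['opening'],s['wrist_force'],rel([.4894,.2554,.0155]))
c=cap('wrist','wrist30.png')
E
```

```text
[0.4899 0.256  0.1216] [ 0.998  -0.0638  0.0005] 0.4097855508344465 [ 0.2761 -0.0859 -0.7814] [-0.0006  0.1061 -0.0006]
```

View pics/wrist30.png

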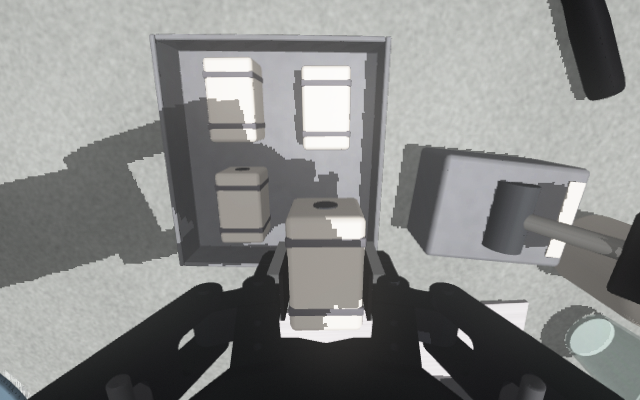

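Lowering, releasing and lifting well clear, then moving back for the checks.

servo_tool([
  {"offset": [0,0.05,0],"twist": 0,"grip": 1},
  {"offset": [0,0.09,0],"twist": 0,"grip": 1},
  {"offset": [0,0.105,0],"twist": 0,"grip": 1},
  {"offset": [0,0.105,0],"twist": 0,"grip": 1},
  {"offset": [0,0.105,0],"twist": 0,"grip": 0.45},
  {"offset": [0,0.105,0],"twist": 0,"grip": 0.45},
  {"offset": [0,0.08,0],"twist": 0,"grip": 0.45},
  {"offset": [0,0.03,0],"twist": 0,"grip": 0.45},
  {"offset": [0,-0.03,0],"twist": 0,"grip": 0.45},
  {"offset": [0,-0.09,0],"twist": 0,"grip": 0.45},
  {"offset": [-0.04,-0.12,-0.04],"twist": 0,"grip": 0.45},
  {"offset": [-0.04,-0.12,-0.08],"twist": 0,"grip": 0.45},
])

```text
clock: 41.32
eef_pos: [0.4447, 0.1782, 0.2449]
tool_rot: [0.707, -0.706, 0.02, -0.025]
wrist_force: [0.2, 0.0, 0.3]
opening: 0.551
```

```bash
python3 - <<'E'
from h import *
np.set_printoptions(precision=4,suppress=True)
x,T,s=tool(); print(x,s['opening'],s['wrist_force'])
cap('wrist','wrist31.png')
cap('scene','scene31.png');c=cap('side','side31.png');crop(c,240,105,100,80,7,'d31.png')
E
```

```text
[0.4447 0.1782 0.2449] 0.5511498467901198 [0.1905 0.032  0.3103]
```

View pics/wrist31.png

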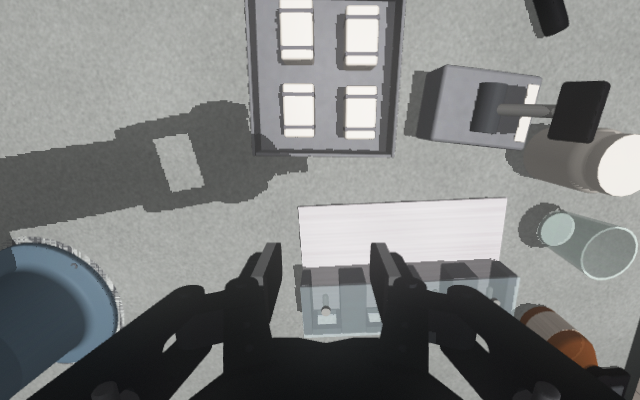

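View pics/scene31.png

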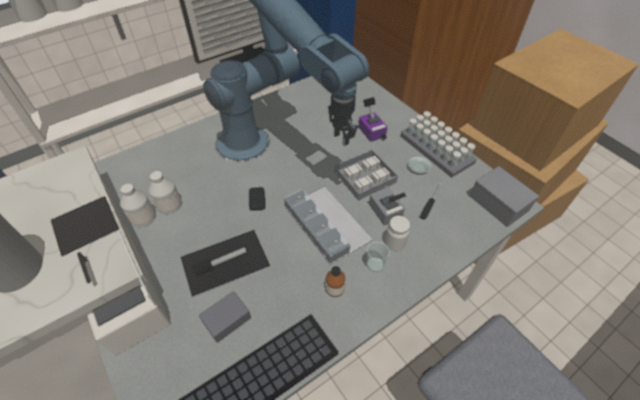

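View pics/side31.png

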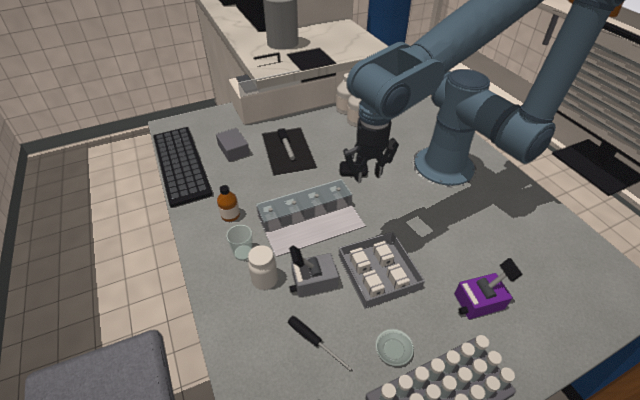

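View pics/d31.png

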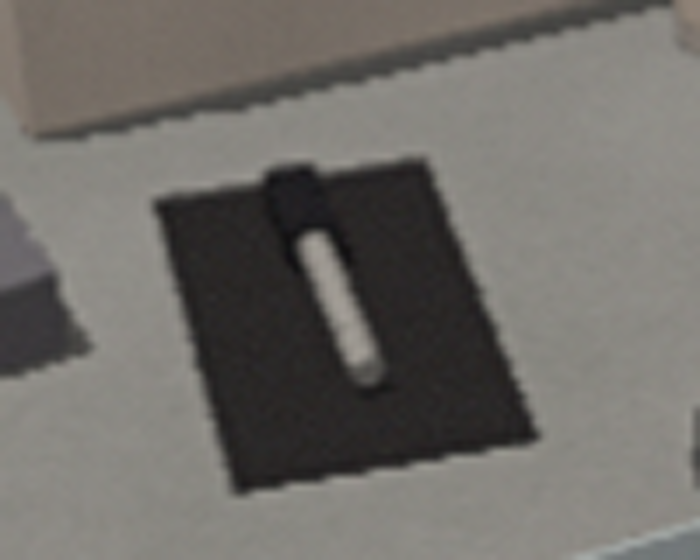

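```bash
python3 - <<'E'
from h import *
np.set_printoptions(precision=4,suppress=True)
D=robot.capture('side');S=robot.capture('scene')
crop(S,175,225,105,75,7,'s32.png')
t=atz(D,292.9,157.6,.018);b=atz(D,284.3,139.3,.018)
rr=atz(D,240+290/7,105+168/7,.033)
m=np.array([.4855,-.3174]);a=-.167;Rt=np.array([[np.cos(a),np.sin(a)],[-np.sin(a),np.cos(a)]])
for p in (t,b,rr): print(p,Rt@(p[:2]-m))
E
```

```text
[ 0.4923 -0.2456  0.018 ] [-0.0053  0.072 ]
[ 0.4813 -0.3625  0.018 ] [ 0.0034 -0.0452]
[ 0.4742 -0.4106  0.033 ] [ 0.0043 -0.0938]
```

View pics/s32.png

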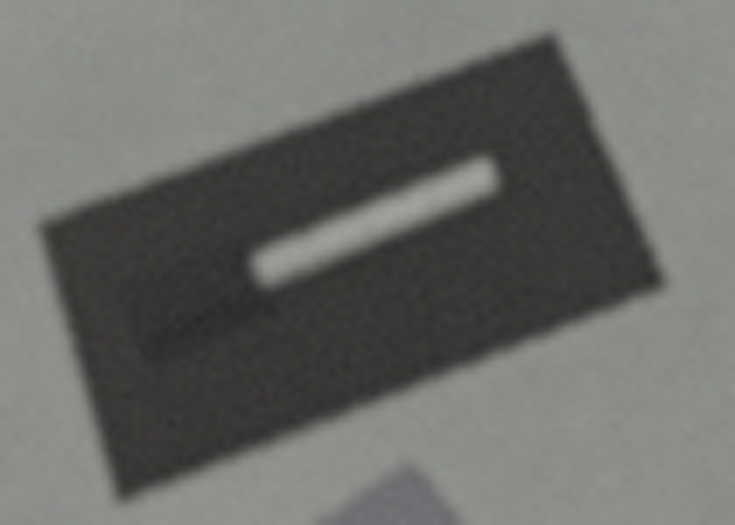

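```bash
python3 -c "
from station import robot
print(robot.sign_off())"
```

```text
the job is handed in; nothing more can be done
None
```

I finished the job and handed it in at about 41 s of the 210 s allowed. `sign_off()` gives no verdict, so what follows is from my own checks.

**What I did:**
- I pushed the grey isolator to off first, with no cartridge yet out of its bay. I left the purple look-alike alone.
- All four bays held a cartridge. I pushed each one out through its rear window, about 80 mm clear of its bay.
- I laid the push bar back on its mat, then put the cartridges in the tray one by one.

**Last checks, from all three cameras:**
- **Isolator:** the lever leans fully to the off side. I judged this from the pictures; I had no reading of its angle.
- **Cartridges:** all four lie flat and apart, inside the tray walls.
- **Push bar:** it lies flat and wholly on the mat. In mat coordinates the rod tip is at about (-5, +72) mm and the rear of the handle at about y -94 to -105 mm, where the mat edge is at -130 mm. I saw no sign that it had been knocked.
- **Bystanders:** they look unmoved in the pictures. I did not measure each one.
- **Robot:** the gripper was empty and well clear of everything, with wrist force near zero.

**Two things that disagreed:**
- My fit of the bank's position was 1 to 3 mm off at the windows. I corrected this between pushes using the wrist camera.
- My first move call was refused because its rows had no "twist" value. The arm did not move.

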